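# Meter two grip sleeves into the catch tray

### The job

Take the white catch tray from its place by the clear riser, slide it bowl first all the way home under the acrylic organiser, then slide the organiser's bottom gate partly open so that just two grip sleeves drop into the tray and the other two stay in their lanes. Push the gate fully shut again and swing the organiser's lid closed, leave the tray home with the two sleeves in it, let go, and do not disturb the melamine bowl, the pencil barrel or the cone tip.

Things in the scene. Friction and masses are not known exactly. Their poses are not given: they have to be found in the camera images.
- organiser: Clear acrylic organiser, fixed; origin on the table under the centre of its lanes, z up. Four open-topped lanes side by side along x, pitch 27 mm, each 19 mm (x) by 40 mm (y); lane 1 at x = +40.5 mm, lane 4 at -40.5. Lane block: x +-56, y +-26, z 41 to 69 mm. The gate (z 36 to 41 mm) is the floor of all lanes. Below is the tray bay, open to -y.
- bay_stop (a point): Foot of the bay's back wall, the tray's stop, 38 mm in +y from the organiser's origin; same axes. Bay 132 mm wide (x +-66), legs from 78 mm before this point (-y), flared mouth to 103 mm before it and x +-88, 35 mm high; outside walls 47 mm high. Tray home: its lip touches this wall, its bowl's centre is right under the lanes' centre.
- gate (a joint): Opening of the clear bottom gate: 0 fully shut (hard stop) to 0.115 m; grows as it slides along the organiser's -x. May start up to 8 mm open. Stays where left, about 1.5 N friction. It uncovers lane 1 first: lane 1 is empty by about 0.023, lane 2 by about 0.050, lane 3 begins to fall at about 0.070.
- gate_tab (a point): Centre of the gate's upright white tab beyond the organiser's -x end: 12 mm thick (x), 24 mm wide (y), 41 to 88 mm above the table (this point at 64.5). Moves with the gate; shut, it is 98 mm from the organiser's origin along -x, with 36 mm free between it and the lane block. Organiser's axes.
- lid (a joint): Angle of the organiser's clear top lid: 0 shut flat on the lane block, 1.57 upright, 2.1 rad leaning back against its stop, where it starts. Free hinge along the block's top +y edge (y = +26 mm, z = 69 mm); about 50 g. Pushed towards -y past upright it falls shut by its own weight.
- lid_edge (a point): Middle of the lid's free edge, a white strip 112 mm long along x, 6 by 8 mm, 52 mm from the hinge; the lid is 112 mm long and 4 mm thick. Leaning back at the start, this edge is about 25 mm further in +y than the hinge and 115 mm above the table.
- tray_center (a point): Centre of the bowl of the loose white catch tray (about 160 g), 13 mm above its underside. +y points out through its thick lip, -y along its tail, z up. Bowl outside x +-60, y -32 to +38 mm, 26 mm high; floor and walls 4 mm; inside 112 by 56 mm centred here. Starts with the tail under the riser, out of reach.
- tray_lip (a point): Centre of the tray's thick lip wall at its +y end: 10 mm thick in y, 112 mm wide in x, top 26 mm above the tray's underside; this point is 13 mm above the underside and 33 mm ahead (+y) of the bowl's centre. Same axes as the tray.
- tray_tail (a point): Point on the tray's straight tail, a bar 16 mm wide (x), 8 to 24 mm above the table, running from the bowl's rear wall at y = -32 to y = -127 mm; this point is 85 mm behind (-y) the bowl's centre, 16 mm above the underside. Same axes as the tray.
- riser: Clear acrylic riser, fixed over the tray's tail; origin on the table under its centre. 126 mm (x) by 110 mm (y), 46 mm high, underside of its top at 40 mm; side walls at x = +-60 mm, rear wall at y = -52 mm; open to +y, where the tray's bowl protrudes.
- sleeve1_center (a point): Centre of the loose frosted grip sleeve in lane 1 of the organiser (lane 1 is the organiser's +x end, the lane farthest from the gate's tab; lane 4 is nearest the tab). A cylinder of 14 mm diameter, 34 mm long along its own y, about 12 g; it lies along the lane, centre about 48 mm above the table while in the organiser.
- sleeve2_center (a point): Centre of the loose frosted grip sleeve in lane 2 of the organiser (lane 1 is the organiser's +x end, the lane farthest from the gate's tab; lane 4 is nearest the tab). A cylinder of 14 mm diameter, 34 mm long along its own y, about 12 g; it lies along the lane, centre about 48 mm above the table while in the organiser.
- sleeve3_center (a point): Centre of the loose frosted grip sleeve in lane 3 of the organiser (lane 1 is the organiser's +x end, the lane farthest from the gate's tab; lane 4 is nearest the tab). A cylinder of 14 mm diameter, 34 mm long along its own y, about 12 g; it lies along the lane, centre about 48 mm above the table while in the organiser.
- sleeve4_center (a point): Centre of the loose frosted grip sleeve in lane 4 of the organiser (lane 1 is the organiser's +x end, the lane farthest from the gate's tab; lane 4 is nearest the tab). A cylinder of 14 mm diameter, 34 mm long along its own y, about 12 g; it lies along the lane, centre about 48 mm above the table while in the organiser.
- bowl: Bystander: round white melamine bowl, rim radius 58 mm, 48 mm high, origin at the centre of its underside. Leave alone.
- barrel: Bystander: graphite-black six-sided pencil barrel lying on the table, 110 mm long along its x, 10 mm across flats, origin under its middle. Leave alone.
- tip: Bystander: rose-gold cone tip standing on its base, 16 mm diameter, 28 mm high, origin at the centre of its underside. Leave alone.
Not all that is in view belongs to the job. Of the things that look like the part that bears tray_center, the smallest one is meant.

How it is judged:
On the way, in this order (a step that is already met when the one before it is completed fails the run):
1. the tray stands flat and fully home in the bay under the organiser, with the gate not yet opened (horizontal distance between tray_center and organiser below 0.009 m and y of tray_center in the frame of organiser above -0.006 m and height (world z) of tray_center below 0.017 m and angle between tray_center's own z axis and vertical below 0.06 rad and value of joint gate below 0.012 m and z of sleeve1_center in the frame of organiser between 0.042 and 0.07 m and horizontal distance between each of sleeve1_center, sleeve2_center and organiser below 0.055 m and z of sleeve2_center in the frame of organiser between 0.042 and 0.07 m), for 0.2 s.
2. with the gate partly open, the sleeves of lanes 1 and 2 lie in the home tray and the other two are still in their lanes (horizontal distance between tray_center and organiser below 0.009 m and y of tray_center in the frame of organiser above -0.006 m and height (world z) of tray_center below 0.017 m and angle between tray_center's own z axis and vertical below 0.06 rad and x of sleeve1_center in the frame of tray_center between -0.056 and 0.056 m and y of sleeve1_center in the frame of tray_center between -0.028 and 0.028 m and z of each of sleeve1_center, sleeve2_center in the frame of tray_center below 0.014 m and x of sleeve2_center in the frame of tray_center between -0.056 and 0.056 m and y of sleeve2_center in the frame of tray_center between -0.028 and 0.028 m and z of sleeve3_center in the frame of organiser between 0.042 and 0.07 m and horizontal distance between each of sleeve3_center, sleeve4_center and organiser below 0.055 m and z of sleeve4_center in the frame of organiser between 0.042 and 0.07 m and value of joint gate between 0.015 and 0.085 m), for 0.1 s.
At the end, for the whole second after the job is handed in: Tray flat under the organiser, bowl within 9 mm of its centre and at most 6 mm short of the stop; sleeves of lanes 1 and 2 in its bowl, those of lanes 3 and 4 still in their lanes; gate shut to within 4 mm, lid to 0.08 rad; all at rest and released (horizontal distance between tray_center and organiser below 0.009 m and y of tray_center in the frame of organiser above -0.006 m and height (world z) of tray_center below 0.017 m and angle between tray_center's own z axis and vertical below 0.06 rad and x of sleeve1_center in the frame of tray_center between -0.056 and 0.056 m and y of sleeve1_center in the frame of tray_center between -0.028 and 0.028 m and z of each of sleeve1_center, sleeve2_center in the frame of tray_center below 0.014 m and x of sleeve2_center in the frame of tray_center between -0.056 and 0.056 m and y of sleeve2_center in the frame of tray_center between -0.028 and 0.028 m and z of sleeve3_center in the frame of organiser between 0.042 and 0.07 m and horizontal distance between each of sleeve3_center, sleeve4_center and organiser below 0.055 m and z of sleeve4_center in the frame of organiser between 0.042 and 0.07 m and value of joint gate below 0.004 m and value of joint lid below 0.08 rad and linear speed of each of tray, sleeve1, sleeve2, sleeve3, sleeve4 below 0.03 m/s); the robot touches nothing.
It fails at once if the bowl is pushed more than 20 mm from its place (distance of bowl from where it was at the start of the episode above 0.02 m).
It fails at once if the barrel is pushed more than 20 mm from its place (distance of barrel from where it was at the start of the episode above 0.02 m).
It fails at once if the tip is pushed more than 20 mm from its place (distance of tip from where it was at the start of the episode above 0.02 m).
It fails at once if a third sleeve leaves its lane (height (world z) of any of sleeve3_center, sleeve4_center below 0.034 m).
It also fails if it takes over 72 s, if anything falls off the work surface, if the arm or the gripper's body presses on something with over 40 N, if the wrist force passes 120 N, or if a joint passes its speed limit or range.

### The arm

A 6-joint arm with a two-finger parallel gripper is mounted at the origin on the work surface. World frame = base frame: x ahead of the robot, y to its left, z up, the work surface at z = 0. Lengths are in m, angles in rad, forces in N, time in s.
With the tool pointing down it reaches from about 0.425 to 0.95 m from the base axis. Payload 3.5 kg.
Tool frame: the origin (TCP) lies between the finger pads; the fingertips stand 17 mm ahead of it and the grasp point (between the pads) lies 2 mm behind it; z points along the fingers, y is the direction in which the jaws open and shut (so a half turn about z gives the same grasp; the last joint's range is limited). The gripper opens to 85 mm and grips with 20 to 120 N. Pads are 22 mm wide; open, the fingers measure 114 mm over their backs; the gripper's body (76 mm by 85 mm) begins 54 mm behind the grasp point. The pads swing forward as they close: fully open they stand 13 mm farther back than shut.
Start: joints at [1.055, 0.286, 1.577, -0, 1.279, -0.15], TCP at [0.241, 0.63, 0.248] pointing down, gripper open.
Joint ranges: [-2.77, 2.77], [-0.9, 2.22], [0.21, 2.48], [-1.53, 4.67], [0.24, 2.81], [-2.84, 2.84]. Speed limits (rad/s): [2.79, 2.79, 3.14, 3.14, 3.14, 3.14].

### API

Orientations are given as a unit quaternion [x, y, z, w].
In Python, from plant import ctrl gives the robot as it stands.
- The arm moves only by the tool carry_out, never from a script. Its argument "commands" is a list of rows, each an object with "delta_pos": the shift along the tool's x, y, z in m, a list of three; "delta_rot": the turn, a rotation vector about the tool's x, y, z in rad, a list of three; "claw": the opening in per cent of the stroke, from 0 (shut) to 100 (fully open). A call has 1 to 8 rows; each row is the pose to reach, as a shift and turn from the pose measured when the call began, along the tool's axes at that moment; what a row does not reach only later rows make up. A row lasts 1/12 s, in which the tool goes at most 41.7 mm and 7.16 degrees, less where a joint would pass 70% of its speed; a pose out of reach is approached as far as the arm can. A call with a gripper value outside its range is refused whole. The fingers move at their own pace and stop on an object; "force" is the grip in N (left out, the last holds). Time passes only in rows, so rows that repeat a pose let the fingers close. It gives the time, the measured TCP pose, the force and the opening at its end, in the units of the state.
- ctrl.get_state(): the state, without advancing time (a new reading comes with each control period).
- ctrl.read_camera(name): name is "side" or "top"; returns (picture, depth): 420x560x3 uint8, red, green, blue; 420x560 float32, m along the optical axis (not along the pixel's ray), 0 where there is no reading.
- ctrl.camera_info(name): a dict with "fx", "fy", "cx", "cy" (pixels), "k1" (the pictures are not rectified: a ray, as slopes to the right and down, at radius r is drawn at 1 + k1 r^2 times it, then the intrinsics apply), "rvec" (rotation vector, rad) and "tvec" (3), from world to camera coordinates, as OpenCV has them. Camera axes: x right, y down, z forward; pixel columns grow to the right and rows downward; lengths in m; the calibration is good to about 2 mm. A picture is of the moment at which its call begins. camera_info takes no time and is no camera call.
- ctrl.sign_off(): hands the job in, once; it reports no verdict.
The state is a dict: "time": time; "qpos": joint angles; "dq": joint speeds; "joint_efforts": joint torques, N m; "eef_pos": TCP position; "tcp_rot": TCP orientation; "contact_force": force on the tool from outside, world axes, zero at the start; "wrist_torque": the same for the moment, N m; "opening": opening from 0.0 (shut) to 1.0 (fully open).
Only numpy, scipy, OpenCV 4.12 (cv2) and the standard library are available. Lean on these libraries where they do the work, as an engineer would, in place of code of your own. Each camera call takes 0.05 s, during which the arm holds its last target.

## Working session

There is one attempt and no reset: what is moved stays moved. The work goes in short steps, Python scripts to look and compute and a tool call to move; the robot and the scene stay as the last step left them, time stands still between calls to the robot, and variables do not carry over. Pictures are saved under pics/ and viewed, and the job is handed in when it is done.

Besides the shell and the picture viewer there is one more tool, called after ">>>" as name([rows], argument=value, ...), one row to a line, values as JSON. carry_out: Moves the arm, as the interface text tells. Its arguments: {"type":"object","properties":{"commands":{"type":"array"},"force":{"type":"number"}},"required":["commands"]}

```bash
ls; mkdir -p pics; cat > h.py <<'E'
import numpy as np, cv2
from plant import ctrl
def snap(n,tag):
    p,d=ctrl.read_camera(n); cv2.imwrite(f'pics/{tag}.png',p[:,:,::-1]); np.save(f'pics/{tag}.npy',d); return p,d
E
python3 - <<'E'
from h import *
print(ctrl.get_state())
for n in('side','top'):
    print(n,ctrl.camera_info(n)); snap(n,n+'0')
E
```

```text
pics
{'time': 0.0, 'qpos': array([ 1.05500604e+00,  2.87206508e-01,  1.57814258e+00, -1.98060914e-05,
        1.27859704e+00, -1.50000886e-01]), 'dq': array([ 0.00124394,  0.00038615,  0.00019045, -0.0006631 ,  0.00188106,
       -0.00062093]), 'joint_efforts': array([ 2.53840284e-03, -4.05977225e+01, -2.92632312e+01, -5.43109707e-05,
        5.85250804e-03,  9.43038202e-06]), 'eef_pos': array([0.24111479, 0.6298215 , 0.24693853]), 'tcp_rot': array([ 1.81873809e-01,  9.83321175e-01, -1.11523421e-03, -3.75576569e-04]), 'contact_force': array([-0.49759002,  0.25573233, -0.03275006]), 'wrist_torque': array([-0.04253161, -0.03728104,  0.04852788]), 'opening': 0.9999467488304415}
side {'fx': 388.8322674039652, 'fy': 388.8322674039652, 'cx': 277.4388753925556, 'cy': 209.8373767398651, 'k1': 0.006156088421956238, 'rvec': array([ 0.10763838, -2.93186734,  1.10576467]), 'tvec': array([0.47433038, 0.05639902, 1.0348832 ])}
top {'fx': 525.3490310831309, 'fy': 525.3490310831309, 'cx': 283.19734468531306, 'cy': 207.61226808881864, 'k1': 0.05430451455298383, 'rvec': array([ 2.23808499, -2.18595542,  0.06337869]), 'tvec': array([0.02146047, 0.44454426, 1.1314023 ])}
```

View pics/side0.png

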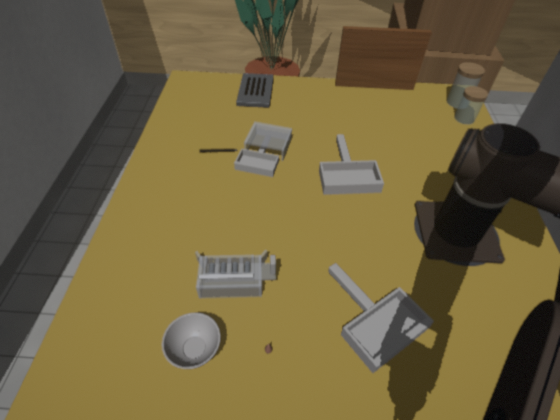

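View pics/top0.png

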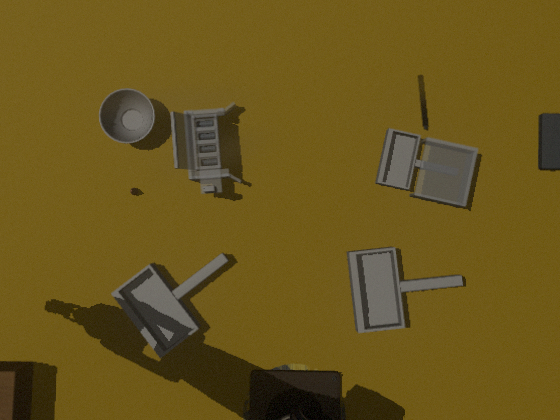

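The top view shows three tray-like things: one at (400,160) with its tail under the clear riser at (445,172), one at (157,305) and one at (378,290). The organiser is at (205,145), the bowl at (128,117), the tip at (136,190) and the barrel at (423,102). Next I'll enlarge these.

```bash
cat >> h.py <<'E'
def cam(n):
    c=ctrl.camera_info(n); R=cv2.Rodrigues(c['rvec'])[0]; return c,R,c['tvec']
def ray(n,u,v):
    c,R,t=cam(n); xd=np.array([(u-c['cx'])/c['fx'],(v-c['cy'])/c['fy']]); x=xd.copy()
    for _ in range(20): x=xd/(1+c['k1']*(x@x))
    return -R.T@t, R.T@np.array([x[0],x[1],1.])
def atz(n,u,v,z):
    o,d=ray(n,u,v); return o+d*(z-o[2])/d[2]
def tri(a,b):  # a top px, b side px
    o1,d1=ray('top',*a);o2,d2=ray('side',*b); d1/=np.linalg.norm(d1);d2/=np.linalg.norm(d2)
    s=np.linalg.lstsq(np.c_[d1,-d2],o2-o1,rcond=None)[0]; p,q=o1+s[0]*d1,o2+s[1]*d2
    return (p+q)/2,np.linalg.norm(p-q)
def proj(n,P):
    c,R,t=cam(n); X=R@np.asarray(P,float)+t; x=X[:2]/X[2]; x=x*(1+c['k1']*(x@x)); return np.array([c['fx']*x[0]+c['cx'],c['fy']*x[1]+c['cy']])
def crop(tag,out,u0,v0,u1,v1,s):
    im=cv2.imread(f'pics/{tag}.png')[v0:v1,u0:u1]; im=cv2.resize(im,None,fx=s,fy=s,interpolation=cv2.INTER_CUBIC)
    im=cv2.convertScaleAbs(im,alpha=1.5,beta=10)
    step=10
    for u in range((u0+9)//10*10,u1,step):
        cv2.line(im,((u-u0)*s,0),((u-u0)*s,6),(0,255,0),1)
        if u%20==0: cv2.putText(im,str(u),((u-u0)*s-10,18),0,.4,(0,255,0),1)
    for v in range((v0+9)//10*10,v1,step):
        cv2.line(im,(0,(v-v0)*s),(6,(v-v0)*s),(0,255,0),1)
        if v%20==0: cv2.putText(im,str(v),(8,(v-v0)*s+4),0,.4,(0,255,0),1)
    cv2.imwrite(f'pics/{out}.png',im)
E
python3 - <<'E'
from h import *
crop('top0','c_top_org',90,70,260,210,4)
crop('top0','c_top_tray',360,60,500,220,4-0)
crop('side0','c_side_org',150,230,300,380,4)
crop('side0','c_side_tray',190,100,310,200,6)
for u,v in((280,210),(380,210),(280,310),(400,160),(205,145)): print(u,v,atz('top',u,v,0.03).round(3))
E
```

```text
280 210 [0.438 0.039 0.03 ]
380 210 [ 0.443 -0.174  0.03 ]
280 310 [0.227 0.034 0.03 ]
400 160 [ 0.551 -0.215  0.03 ]
205 145 [0.572 0.202 0.03 ]
```

View pics/c_top_org.png

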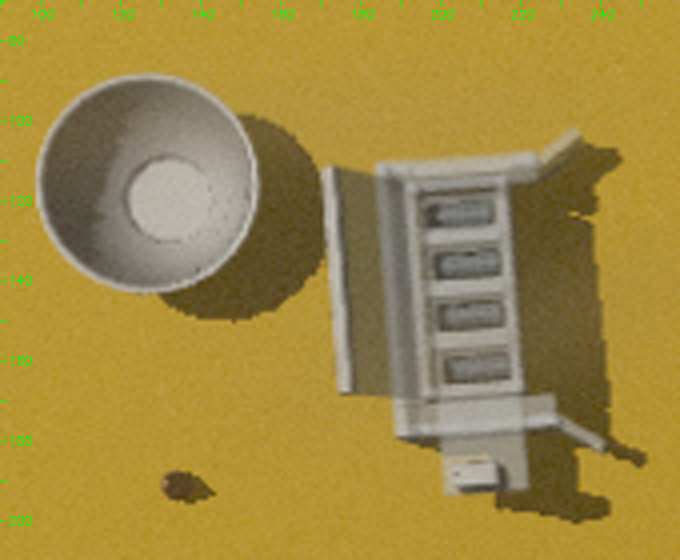

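View pics/c_top_tray.png

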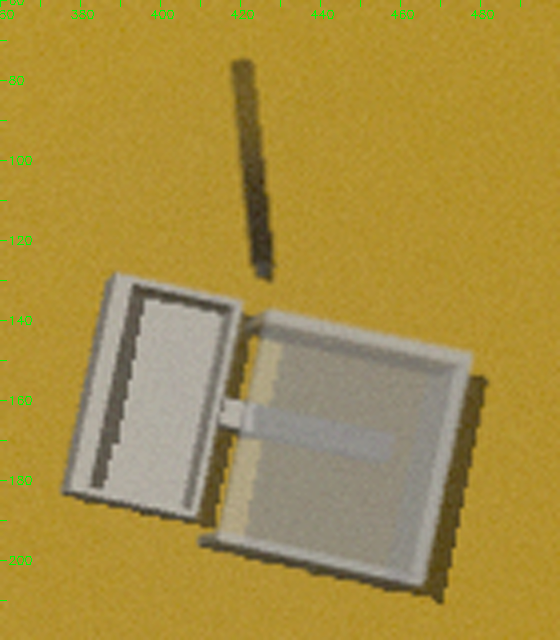

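View pics/c_side_org.png

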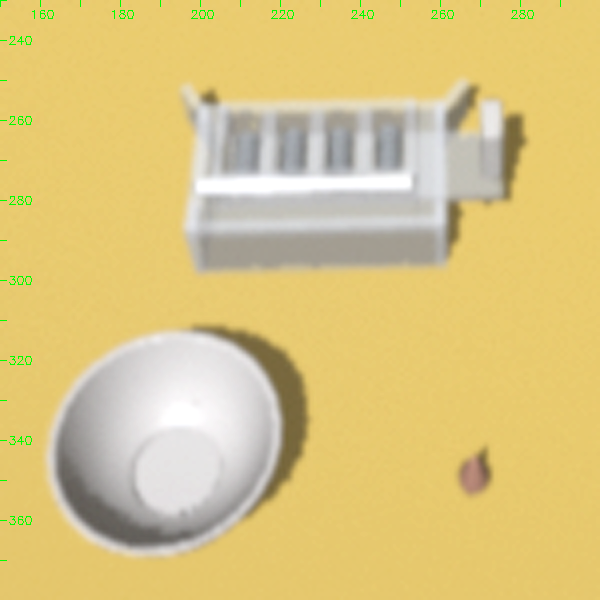

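View pics/c_side_tray.png

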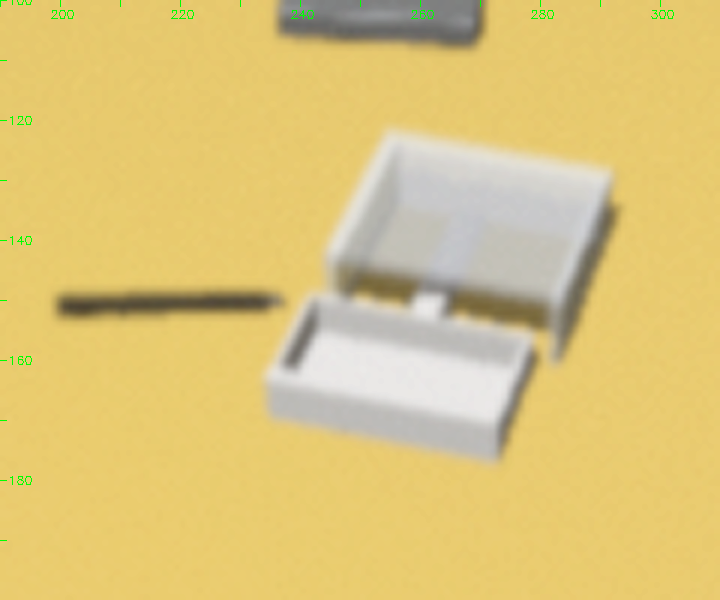

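```bash
cat >> h.py <<'E'
from scipy.optimize import least_squares
def W(p,L):
    L=np.asarray(L,float); c,s=np.cos(p[2]),np.sin(p[2]); return np.array([p[0]+c*L[0]-s*L[1],p[1]+s*L[0]+c*L[1],L[2]])
def fit(obs,p0):
    f=lambda p:np.concatenate([proj(n,W(p,L))-np.array(uv) for n,L,uv in obs])
    r=least_squares(f,p0,loss='soft_l1'); 
    for (n,L,uv),e in zip(obs,r.fun.reshape(-1,2)): print(n,L,(proj(n,W(r.x,L))-np.array(uv)).round(1))
    print('pose',r.x.round(4)); return r.x
def overlay(tag,n,out,box,s,polys):
    u0,v0,u1,v1=box; im=cv2.resize(cv2.imread(f'pics/{tag}.png')[v0:v1,u0:u1],None,fx=s,fy=s,interpolation=cv2.INTER_CUBIC)
    im=cv2.convertScaleAbs(im,alpha=1.4,beta=10)
    for col,P in polys:
        q=np.array([((proj(n,X)+.5-[u0,v0])*s) for X in P]).round().astype(int); cv2.polylines(im,[q],True,col,1)
    cv2.imwrite(f'pics/{out}.png',im)
def rect(p,x0,x1,y0,y1,z): return [W(p,(a,b,z)) for a,b in((x0,y0),(x1,y0),(x1,y1),(x0,y1))]
E
python3 - <<'E'
from h import *
lx=[.0405,.0135,-.0135,-.0405]
obs=[('top',(x,0,.053),uv) for x,uv in zip(lx,[(205.5,122.5),(207,135.5),(208,148),(209.5,161.5)])]
obs+=[('side',(x,0,.053),uv) for x,uv in zip(lx,[(212,267.5),(222.7,267),(234.7,267),(247,266.7)])]
obs+=[('top',(.056,-.026,.069),(217.5,114.3)),('top',(-.056,-.026,.069),(220.5,167.5))]
o=fit(obs,[.57,.2,0])
ob=[('top',(.06,.038,.026),(388.7,128.7)),('top',(.06,-.032,.026),(420.7,134.5)),('top',(-.06,-.032,.026),(409,188.5)),
('side',(.06,.038,.026),(234.5,162.5)),('side',(-.06,.038,.026),(273,170.5)),('side',(-.06,-.032,.026),(278.5,155.7)),('side',(.06,-.032,.026),(242,149.2))]
t=fit(ob,[.55,-.2,-.15])
R=(0,0,255);G=(0,255,0);B=(255,0,0)
op=[(R,rect(o,-.056,.056,-.026,.026,.069)),(G,rect(o,-.066,.066,-.04,.038,0)),(G,rect(o,-.066,.066,-.04,.038,.047)),(B,rect(o,-.104,-.092,-.012,.012,.088)),(B,rect(o,-.104,-.092,-.012,.012,.041))]
op+=[(R,rect(o,x-.0095,x+.0095,-.02,.02,.069)) for x in lx]
tp=[(R,rect(t,-.06,.06,-.032,.038,.026)),(G,rect(t,-.06,.06,-.032,.038,0)),(B,rect(t,-.008,.008,-.127,-.032,.024))]
overlay('top0','top','ov1',(160,90,260,210),5,op); overlay('side0','side','ov2',(180,240,290,310),6,op)
overlay('top0','top','ov3',(365,115,485,215),5,tp); overlay('side0','side','ov4',(220,110,310,190),6,tp)
a=[cv2.imread(f'pics/ov{i}.png') for i in(1,2,3,4)]
def pad(i): return cv2.copyMakeBorder(i,0,max(0,600-i.shape[0]),0,max(0,660-i.shape[1]),0)
cv2.imwrite('pics/ovA.png',cv2.resize(np.vstack([np.hstack([pad(a[0]),pad(a[1])])]),(800,364)) )
E
```

```text
top (0.0405, 0, 0.053) [0.8 0.5]
top (0.0135, 0, 0.053) [0.1 0.4]
top (-0.0135, 0, 0.053) [0.  0.8]
top (-0.0405, 0, 0.053) [-0.6  0.2]
side (0.0405, 0, 0.053) [-1.1  0. ]
side (0.0135, 0, 0.053) [0.1 0.4]
side (-0.0135, 0, 0.053) [0.1 0.2]
side (-0.0405, 0, 0.053) [-0.4  0.3]
top (0.056, -0.026, 0.069) [-0.  -1.1]
top (-0.056, -0.026, 0.069) [ 0.7 -0.1]
pose [0.5745 0.1934 0.0937]
top (0.06, 0.038, 0.026) [-0.3 -0.3]
top (0.06, -0.032, 0.026) [-0.4  0.7]
top (-0.06, -0.032, 0.026) [-0.1  1.3]
side (0.06, 0.038, 0.026) [-0.7 -0. ]
side (-0.06, 0.038, 0.026) [-0.3 -0.5]
side (-0.06, -0.032, 0.026) [ 0.2 -0.9]
side (0.06, -0.032, 0.026) [-0.9 -1.3]
pose [ 0.5529 -0.2158 -0.1889]
```

View pics/ov1.png

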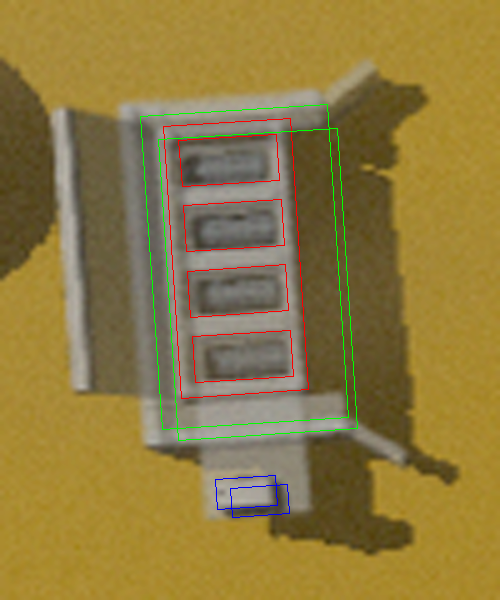

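View pics/ov2.png

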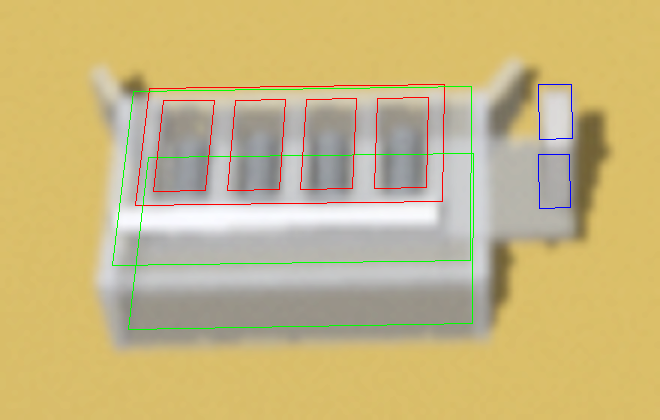

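View pics/ov3.png

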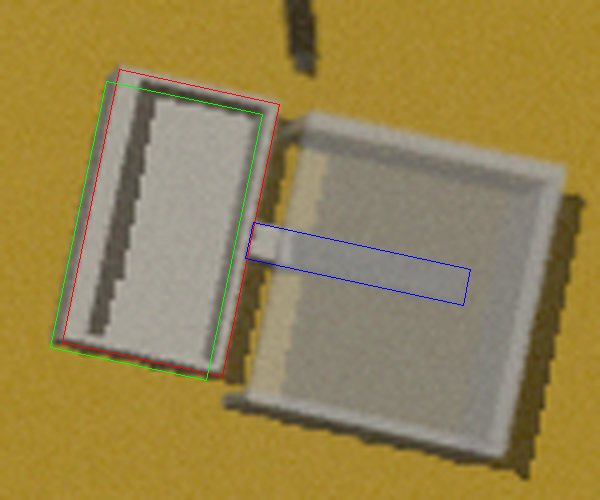

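View pics/ov4.png

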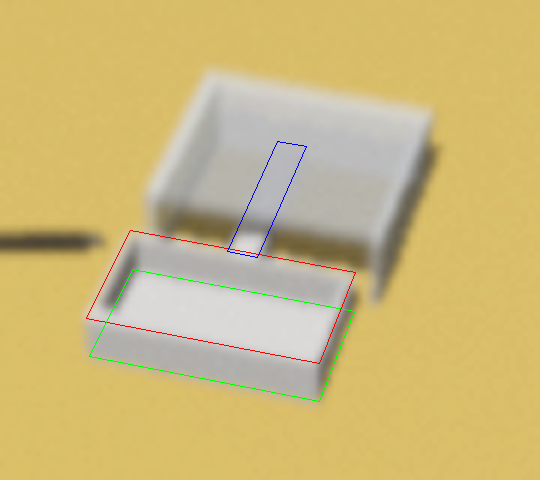

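```bash
python3 - <<'E'
from h import *
lx=[.0405,.0135,-.0135,-.0405]
T=lambda x,y:(160+x/5-.5,90+y/5-.5); S=lambda x,y:(180+x/6-.5,240+y/6-.5)
obs=[]
# lane holes centre lines: top sleeves / side sleeves
obs+=[('top',(x,0,.055),T(*uv)) for x,uv in zip(lx,[(229,166),(235,229),(238,295),(247,358)])]
obs+=[('top',(.056,-.026,.069),T(284,122)),('top',(-.056,-.026,.069),T(304,388))]
obs+=[('top',(.056,.052,.115),T(62,108)),('top',(-.056,.052,.115),T(83,390))]
obs+=[('side',(.056,.052,.115),S(120,216)),('side',(-.056,.052,.115),S(438,213))]
obs+=[('top',(-.098,0,.088),T(250,492)),('side',(-.098,0,.088),S(559,115))]
o=fit(obs,[.57,.2,.1])
R=(0,0,255);G=(0,255,0);B=(255,0,0)
op=[(R,rect(o,-.056,.056,-.026,.026,.069)),(G,rect(o,-.066,.066,-.04,.038,0)),(G,rect(o,-.072,.072,-.04,.044,.047)),(B,rect(o,-.104,-.092,-.012,.012,.088)),(B,rect(o,-.104,-.092,-.012,.012,.041))]
op+=[(R,rect(o,-.056,.056,.049,.055,.115))]
overlay('top0','top','ov5',(160,90,260,210),5,op); overlay('side0','side','ov6',(180,240,290,310),6,op)
# depth check of block top, tray rim
d=np.load('pics/top0.npy')
def wd(u,v):
    c,Rr,t=cam('top'); o_,r=ray('top',u,v); return o_+r*d[int(v),int(u)]
for u,v in((200,140),(216,142),(217,129),(390,150),(400,160),(213,187),(180,230)): print(u,v,wd(u,v).round(4))
E
```

```text
top (0.0405, 0, 0.055) [-0.7  0.2]
top (0.0135, 0, 0.055) [-0.8  0.5]
top (-0.0135, 0, 0.055) [-0.3  0.2]
top (-0.0405, 0, 0.055) [-1.   0.5]
top (0.056, -0.026, 0.069) [-0.6 -0.8]
top (-0.056, -0.026, 0.069) [0.1 0.1]
top (0.056, 0.052, 0.115) [1.5 0. ]
top (-0.056, 0.052, 0.115) [2.1 0.4]
side (0.056, 0.052, 0.115) [-1.4 -1.5]
side (-0.056, 0.052, 0.115) [ 0.2 -2.6]
top (-0.098, 0, 0.088) [-1.2  0.1]
side (-0.098, 0, 0.088) [-0.7 -0.3]
pose [0.5742 0.196  0.1112]
200 140 [0.5765 0.2072 0.0676]
216 142 [0.5734 0.1744 0.067 ]
217 129 [0.5996 0.1727 0.0709]
390 150 [ 0.5753 -0.1983  0.007 ]
400 160 [ 0.5543 -0.2211  0.0043]
213 187 [0.479  0.1757 0.0876]
180 230 [0.3903 0.2543 0.    ]
```

View pics/ov5.png

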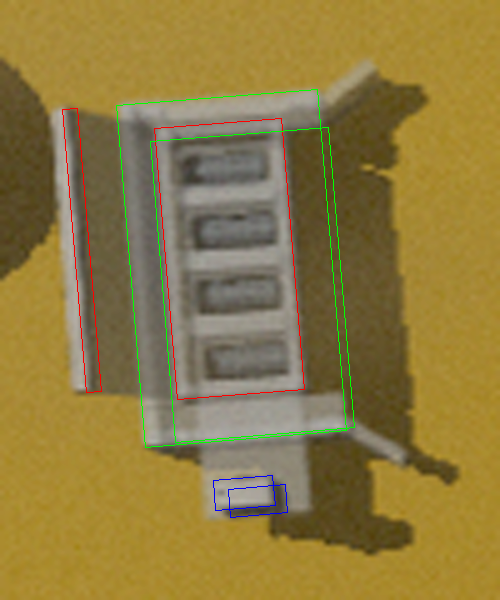

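View pics/ov6.png

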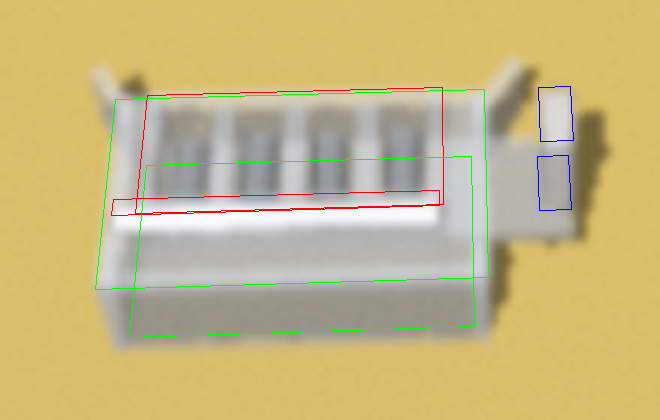

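```bash
cat >> h.py <<'E'
from scipy.spatial.transform import Rotation as Rot
def go(pos,ydeg,tilt=0):
    s=ctrl.get_state(); R0=Rot.from_quat(s['tcp_rot'])
    a=np.deg2rad(ydeg); y=np.array([np.cos(a),np.sin(a),0]); z=np.array([0,0,-1.]); x=np.cross(y,z)
    R1=Rot.from_matrix(np.c_[x,y,z])
    dp=R0.inv().apply(np.array(pos)-s['eef_pos']); dr=(R0.inv()*R1).as_rotvec()
    print('dpos',dp.round(4).tolist(),'drot',dr.round(4).tolist(),'t',round(s['time'],2),'eef',s['eef_pos'].round(4),'ang',np.rad2deg(np.arctan2(*R0.apply([0,1,0])[[1,0]])).round(2),'tool z',R0.apply([0,0,1]).round(3),'F',s['contact_force'].round(1),'op',round(s['opening'],3),'q',s['qpos'].round(2))
ORG=np.array([.574,.196,.105]); TR=np.array([.553,-.216,-.189])
E
python3 -c "
from h import *
p=W(TR,(0,.033,.12)); print(p); go(p,90-10.8)"
```

```text
[ 0.55919993 -0.18358764  0.12      ]
dpos [-0.588, -0.6456, 0.1283] drot [-0.0021, -0.0005, -0.1773] t 0.1 eef [0.2412 0.6299 0.2471] ang 69.04 tool z [-0.001 -0.002 -1.   ] F [-0.5  0.4 -0.1] op 1.0 q [ 1.05  0.29  1.58 -0.    1.28 -0.15]
```

Candidates for the tray, in top-view pixels: (400,160) under the riser, (157,305) and (378,290). The crop shows that the first is clearly the smallest, its size fits 120x70 mm, and its tail runs under the riser. That is the one I'll take.

>>> carry_out([
  {"delta_pos": [-0.588,-0.646,0.03],"delta_rot": [0,0,-0.177],"claw": 55},
  {"delta_pos": [-0.588,-0.646,0.03],"delta_rot": [0,0,-0.177],"claw": 55},
  {"delta_pos": [-0.588,-0.646,0.03],"delta_rot": [0,0,-0.177],"claw": 55},
  {"delta_pos": [-0.588,-0.646,0.03],"delta_rot": [0,0,-0.177],"claw": 55},
  {"delta_pos": [-0.588,-0.646,0.03],"delta_rot": [0,0,-0.177],"claw": 55},
  {"delta_pos": [-0.588,-0.646,0.03],"delta_rot": [0,0,-0.177],"claw": 55},
  {"delta_pos": [-0.588,-0.646,0.03],"delta_rot": [0,0,-0.177],"claw": 55},
  {"delta_pos": [-0.588,-0.646,0.03],"delta_rot": [0,0,-0.177],"claw": 55},
])

```text
time: 0.77
eef_pos: [0.3624, 0.318, 0.2364]
tcp_rot: [0.094, 0.996, -0.001, -0.001]
contact_force: [1.0, 0.4, 0.1]
opening: 0.55
```

```bash
python3 -c "
from h import *
p=W(TR,(0,.033,.2)); go(p,90-10.8)"
```

```text
dpos [-0.2872, -0.4559, 0.0372] drot [-0.0024, -0.0009, 0.0003] t 0.77 eef [0.3624 0.318  0.2364] ang 79.22 tool z [-0.001 -0.002 -1.   ] F [1.  0.4 0.1] op 0.55 q [ 0.51 -0.14  2.05 -0.    1.23 -0.87]
```

>>> carry_out([
  {"delta_pos": [-0.287,-0.456,0.037],"delta_rot": [0,0,0],"claw": 55},
  {"delta_pos": [-0.287,-0.456,0.037],"delta_rot": [0,0,0],"claw": 55},
  {"delta_pos": [-0.287,-0.456,0.037],"delta_rot": [0,0,0],"claw": 55},
  {"delta_pos": [-0.287,-0.456,0.037],"delta_rot": [0,0,0],"claw": 55},
  {"delta_pos": [-0.287,-0.456,0.037],"delta_rot": [0,0,0],"claw": 55},
  {"delta_pos": [-0.287,-0.456,0.037],"delta_rot": [0,0,0],"claw": 55},
  {"delta_pos": [-0.287,-0.456,0.037],"delta_rot": [0,0,0],"claw": 55},
  {"delta_pos": [-0.287,-0.456,0.037],"delta_rot": [0,0,0],"claw": 55},
])

```text
time: 1.43
eef_pos: [0.4834, 0.0081, 0.2139]
tcp_rot: [0.094, 0.996, -0.001, -0.001]
contact_force: [1.1, 1.2, -0.0]
opening: 0.548
```

```bash
python3 -c "
from h import *
p=W(TR,(0,.033,.08)); go(p,90-10.8)"
```

```text
dpos [-0.1106, -0.1738, 0.1342] drot [-0.0023, -0.0011, -0.0001] t 1.43 eef [0.4834 0.0081 0.2139] ang 79.2 tool z [-0.001 -0.002 -1.   ] F [ 1.1  1.2 -0. ] op 0.548 q [-0.19 -0.11  2.07 -0.    1.19 -1.57]
```

>>> carry_out([
  {"delta_pos": [-0.11,-0.174,0.134],"delta_rot": [0,0,0],"claw": 55},
  {"delta_pos": [-0.11,-0.174,0.134],"delta_rot": [0,0,0],"claw": 55},
  {"delta_pos": [-0.11,-0.174,0.134],"delta_rot": [0,0,0],"claw": 55},
  {"delta_pos": [-0.11,-0.174,0.134],"delta_rot": [0,0,0],"claw": 55},
  {"delta_pos": [-0.11,-0.174,0.134],"delta_rot": [0,0,0],"claw": 55},
  {"delta_pos": [-0.11,-0.174,0.134],"delta_rot": [0,0,0],"claw": 55},
  {"delta_pos": [-0.11,-0.174,0.134],"delta_rot": [0,0,0],"claw": 55},
  {"delta_pos": [-0.11,-0.174,0.134],"delta_rot": [0,0,0],"claw": 55},
])

```text
time: 2.1
eef_pos: [0.5572, -0.1844, 0.0774]
tcp_rot: [0.095, 0.995, 0.0, -0.003]
contact_force: [0.0, -0.4, -0.6]
opening: 0.554
```

```bash
python3 -c "
from h import *
p=W(TR,(0,.033,.026)); go(p,90-10.8)
snap('side','s1');snap('top','t1'); crop('s1','s1c',190,80,330,200,5); crop('t1','t1c',340,90,480,220,4)"
```

```text
dpos [-0.0021, 0.0012, 0.0514] drot [-0.0005, -0.0064, -0.0028] t 2.1 eef [ 0.5572 -0.1844  0.0774] ang 79.04 tool z [-0.006  0.001 -1.   ] F [ 0.  -0.4 -0.6] op 0.554 q [-0.49  0.3   1.9  -0.    0.95 -1.87]
```

View pics/s1c.png

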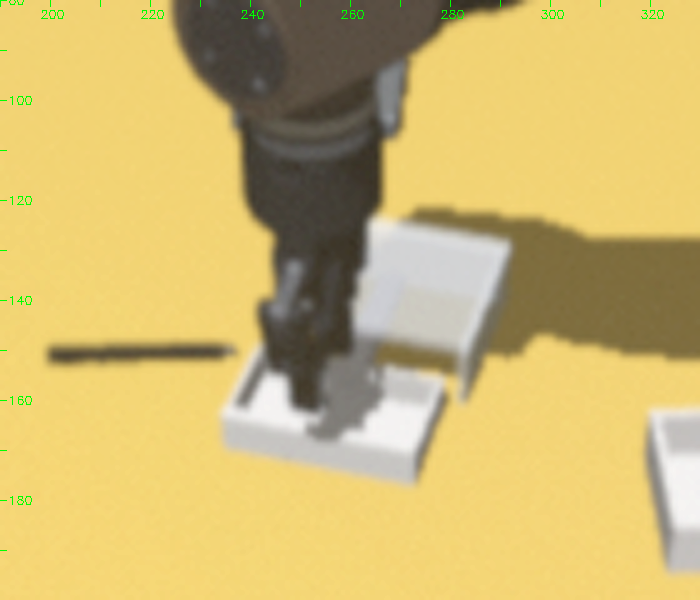

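View pics/t1c.png

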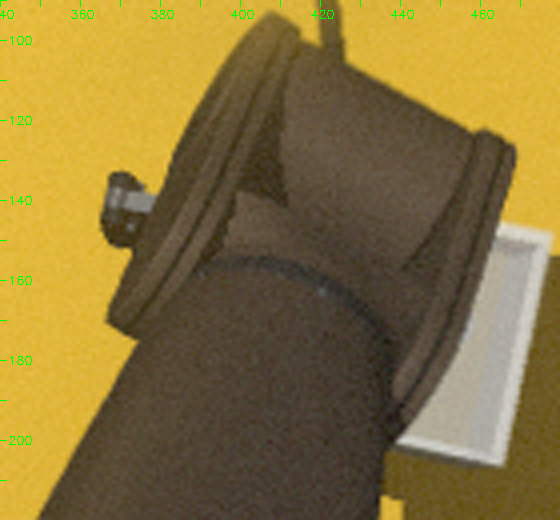

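```bash
python3 -c "
from h import *
for y in(.023,-.023,.03,-.03):
  for z in (.06,.067): print(y,z,proj('side',W(TR,(0,.033+y,z))).round(1))"
```

```text
0.023 0.06 [250.9 161.4]
0.023 0.067 [250.8 159.5]
-0.023 0.06 [255.5 151.3]
-0.023 0.067 [255.4 149.4]
0.03 0.06 [250.1 163. ]
0.03 0.067 [250.  161.1]
-0.03 0.06 [256.2 149.8]
-0.03 0.067 [256.1 148. ]
```

>>> carry_out([
  {"delta_pos": [-0.002,0.001,0.026],"delta_rot": [0,-0.006,-0.003],"claw": 55},
  {"delta_pos": [-0.002,0.001,0.051],"delta_rot": [0,-0.006,-0.003],"claw": 55},
  {"delta_pos": [-0.002,0.001,0.051],"delta_rot": [0,-0.006,-0.003],"claw": 55},
  {"delta_pos": [-0.002,0.001,0.051],"delta_rot": [0,-0.006,-0.003],"claw": 0},
  {"delta_pos": [-0.002,0.001,0.051],"delta_rot": [0,-0.006,-0.003],"claw": 0},
  {"delta_pos": [-0.002,0.001,0.051],"delta_rot": [0,-0.006,-0.003],"claw": 0},
  {"delta_pos": [-0.002,0.001,0.051],"delta_rot": [0,-0.006,-0.003],"claw": 0},
  {"delta_pos": [-0.002,0.001,0.051],"delta_rot": [0,-0.006,-0.003],"claw": 0},
], force=40)

```text
time: 2.87
eef_pos: [0.562, -0.1829, 0.0319]
tcp_rot: [0.093, 0.996, -0.002, 0.004]
contact_force: [-1.3, 2.7, 6.4]
opening: 0.103
```

```bash
python3 -c "
from h import *
p=W(TR,(0,.033,.026)); go(p,90-10.8)
snap('side','s2'); crop('s2','s2c',190,80,330,200,5)"
```

```text
dpos [0.0027, -0.0011, 0.0059] drot [-0.0023, 0.0081, 0.003] t 2.87 eef [ 0.562  -0.1829  0.0319] ang 79.37 tool z [ 0.007 -0.004 -1.   ] F [-1.3  2.7  6.4] op 0.103 q [-0.49  0.37  1.91  0.    0.85 -1.87]
```

View pics/s2c.png

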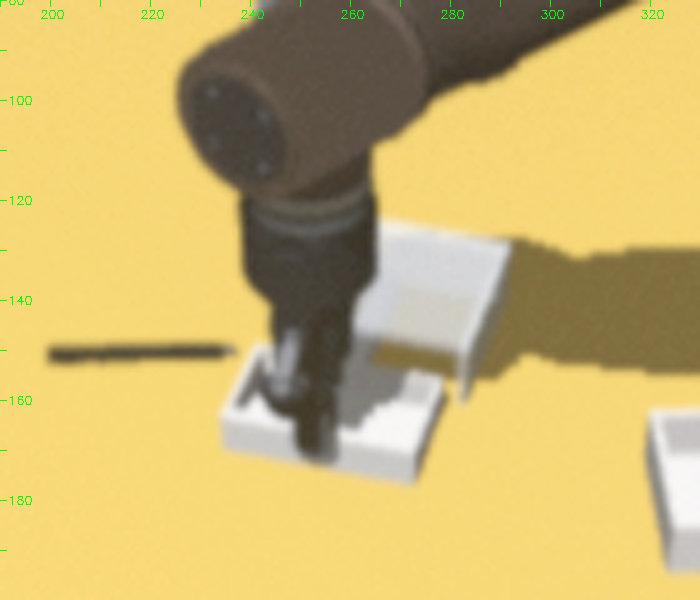

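>>> carry_out([
  {"delta_pos": [0,0.01,-0.001],"delta_rot": [0,0,0],"claw": 0},
  {"delta_pos": [0,0.025,-0.001],"delta_rot": [0,0,0],"claw": 0},
  {"delta_pos": [0,0.04,-0.001],"delta_rot": [0,0,0],"claw": 0},
  {"delta_pos": [0,0.055,-0.001],"delta_rot": [0,0,0],"claw": 0},
  {"delta_pos": [0,0.07,-0.001],"delta_rot": [0,0,0],"claw": 0},
  {"delta_pos": [0,0.085,-0.001],"delta_rot": [0,0,0],"claw": 0},
  {"delta_pos": [0,0.1,-0.001],"delta_rot": [0,0,0],"claw": 0},
  {"delta_pos": [0,0.1,-0.001],"delta_rot": [0,0,0],"claw": 0},
])

```text
time: 3.58
eef_pos: [0.5803, -0.0819, 0.0326]
tcp_rot: [0.092, 0.996, -0.001, 0.004]
contact_force: [-0.3, 0.5, -0.8]
opening: 0.102
```

```bash
python3 -c "
from h import *
go(W(TR,(0,.033+.14,.029)),90-10.8)
snap('side','s3'); crop('s3','s3c',190,80,330,230,5)"
```

```text
dpos [0.0014, 0.0361, 0.0035] drot [-0.0013, 0.0073, 0.0052] t 3.58 eef [ 0.5803 -0.0819  0.0326] ang 79.5 tool z [ 0.007 -0.003 -1.   ] F [-0.3  0.5 -0.8] op 0.102 q [-0.31  0.36  1.92 -0.    0.85 -1.7 ]
```

View pics/s3c.png

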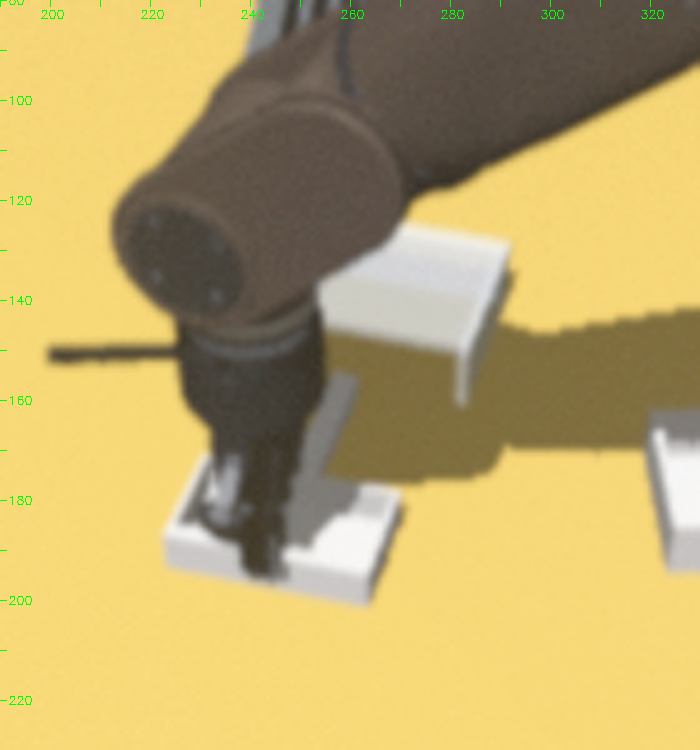

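```bash
python3 -c "
from h import *
go(np.append(W(ORG,(0.002,-.14+.033,.031))[:2],.0325),96)"
```

```text
dpos [0.0247, 0.1712, -0.0004] drot [-0.0032, 0.0071, -0.2879] t 3.63 eef [ 0.5803 -0.0831  0.0326] ang 79.5 tool z [ 0.007 -0.003 -1.   ] F [-0.4 -0.1 -0.4] op 0.104 q [-0.31  0.36  1.92 -0.    0.85 -1.7 ]
```

>>> carry_out([
  {"delta_pos": [0,0.02,-0.001],"delta_rot": [0,0,0],"claw": 0},
  {"delta_pos": [0,0.04,-0.001],"delta_rot": [0,0,0],"claw": 0},
  {"delta_pos": [0.003,0.06,-0.001],"delta_rot": [0,0,-0.05],"claw": 0},
  {"delta_pos": [0.006,0.085,-0.001],"delta_rot": [0,0,-0.11],"claw": 0},
  {"delta_pos": [0.012,0.11,-0.001],"delta_rot": [0,0,-0.17],"claw": 0},
  {"delta_pos": [0.018,0.14,-0.001],"delta_rot": [0,0,-0.23],"claw": 0},
  {"delta_pos": [0.025,0.171,-0.001],"delta_rot": [0,0,-0.288],"claw": 0},
  {"delta_pos": [0.025,0.171,-0.001],"delta_rot": [0,0,-0.288],"claw": 0},
])

```text
time: 4.3
eef_pos: [0.5861, 0.0936, 0.033]
tcp_rot: [-0.055, 0.998, -0.001, 0.003]
contact_force: [-0.4, -0.4, -2.0]
opening: 0.104
```

```bash
python3 -c "
from h import *
go(np.append(W(ORG,(0.002,-.14+.033,.031))[:2],.0325),96)
snap('side','s4'); crop('s4','s4c',170,120,310,300,4)"
```

```text
dpos [-0.0007, -0.0039, 0.0005] drot [-0.0027, 0.0064, 0.0052] t 4.3 eef [0.5861 0.0936 0.033 ] ang 96.3 tool z [ 0.007 -0.002 -1.   ] F [-0.4 -0.4 -2. ] op 0.104 q [-0.01  0.37  1.9  -0.    0.86 -1.69]
```

View pics/s4c.png

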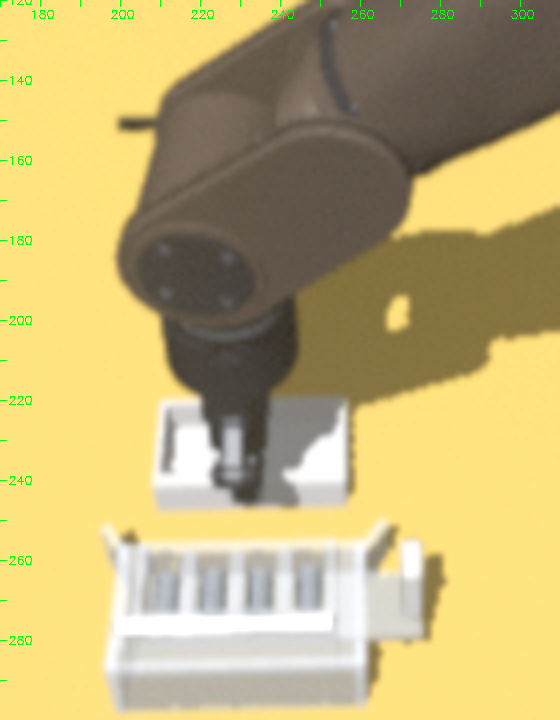

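>>> carry_out([
  {"delta_pos": [0,0,0.002],"delta_rot": [0,0,0],"claw": 45},
  {"delta_pos": [0,0,0.002],"delta_rot": [0,0,0],"claw": 45},
  {"delta_pos": [0,0,0],"delta_rot": [0,0,0],"claw": 45},
  {"delta_pos": [0,0,-0.03],"delta_rot": [0,0,0],"claw": 45},
  {"delta_pos": [0,0,-0.07],"delta_rot": [0,0,0],"claw": 45},
  {"delta_pos": [0,-0.04,-0.09],"delta_rot": [0,0,0],"claw": 45},
  {"delta_pos": [0,-0.08,-0.09],"delta_rot": [0,0,0.12],"claw": 45},
  {"delta_pos": [0,-0.12,-0.09],"delta_rot": [0,0,0.24],"claw": 45},
])

```text
time: 5.02
eef_pos: [0.6006, -0.0298, 0.1272]
tcp_rot: [0.068, 0.998, -0.002, 0.007]
contact_force: [1.1, 0.7, -0.6]
opening: 0.449
```

```bash
python3 -c "
from h import *
go([.6,-.2,.12],0)
snap('side','s5'); crop('s5','s5c',170,120,310,300,4)
snap('top','t5'); crop('t5','t5c',160,60,360,210,4)"
```

```text
dpos [-0.0226, -0.1687, 0.008] drot [0.0071, 0.0137, 1.4337] t 5.02 eef [ 0.6006 -0.0298  0.1272] ang 82.15 tool z [ 0.013 -0.005 -1.   ] F [ 1.1  0.7 -0.6] op 0.449 q [-0.22  0.25  1.86 -0.    1.02 -1.65]
```

View pics/s5c.png

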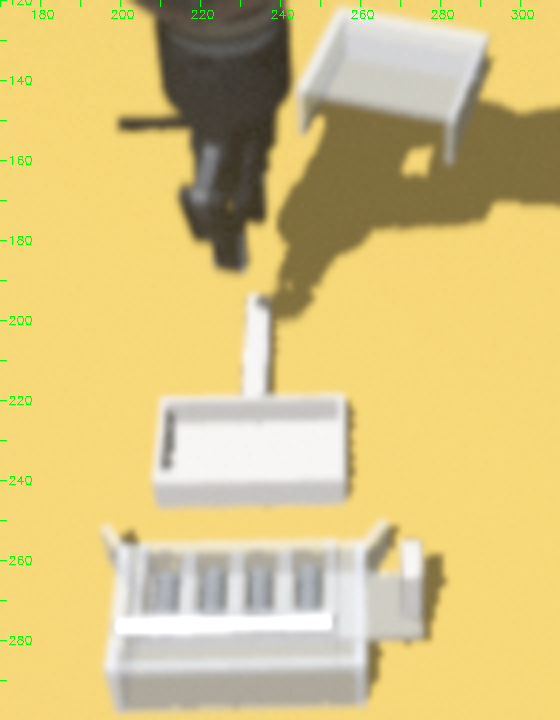

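View pics/t5c.png

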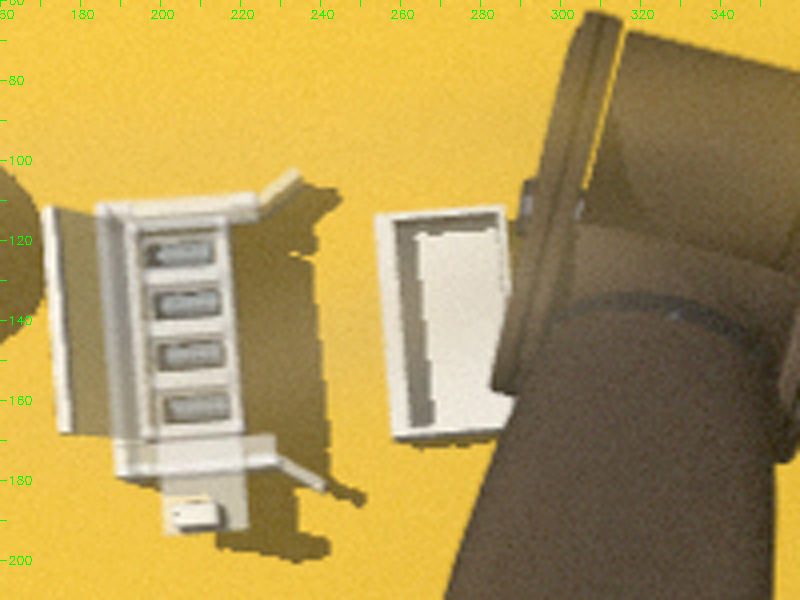

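```bash
python3 -c "
from h import *
ob=[('top',(.06,.038,.026),(254,113.3)),('top',(.06,-.032,.026),(286,111)),
('side',(.06,.038,.026),(207.7,240.5)),('side',(-.06,.038,.026),(256.2,240)),('side',(-.06,-.032,.026),(255.7,218.5)),('side',(.06,-.032,.026),(210.2,219)),('side',(0,-.127,.024),(234,193.5))]
t=fit(ob,[.589,.057,.1]); print(W(t,(0,-.11,0)))
# same in org frame
d=np.array(t[:2])-ORG[:2]; c,s=np.cos(ORG[2]),np.sin(ORG[2]); print('org',c*d[0]+s*d[1],-s*d[0]+c*d[1],t[2]-ORG[2])
R=(0,0,255);G=(0,255,0)
overlay('s5','side','ov7',(180,170,290,300),5,[(R,rect(t,-.06,.06,-.032,.038,.026)),(G,rect(t,-.06,.06,-.032,.038,0)),(R,rect(t,-.008,.008,-.127,-.032,.024)),(G,rect(ORG,-.066,.066,-.04,.038,0))])
overlay('t5','top','ov8',(160,90,300,200),5,[(R,rect(t,-.06,.06,-.032,.038,.026)),(G,rect(t,-.06,.06,-.032,.038,0)),(R,rect(ORG,-.056,.056,-.026,.026,.069)),(G,rect(ORG,-.066,.066,-.04,.038,0))])
"
```

```text
top (0.06, 0.038, 0.026) [-1.1  0.1]
top (0.06, -0.032, 0.026) [-0.5  0.2]
side (0.06, 0.038, 0.026) [-0.2 -0.3]
side (-0.06, 0.038, 0.026) [-0.4 -0.4]
side (-0.06, -0.032, 0.026) [ 0.3 -0.3]
side (0.06, -0.032, 0.026) [-0.3 -0.4]
side (0, -0.127, 0.024) [ 0.6 -0.8]
pose [0.5876 0.0582 0.0954]
[ 0.59804382 -0.05126273  0.        ]
org -0.0009449935541391858 -0.1384260029711975 -0.009623016301900447
```

View pics/ov7.png

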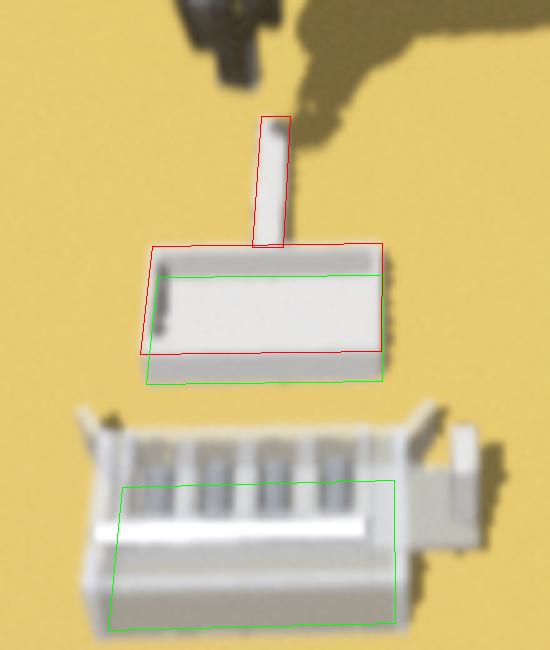

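View pics/ov8.png

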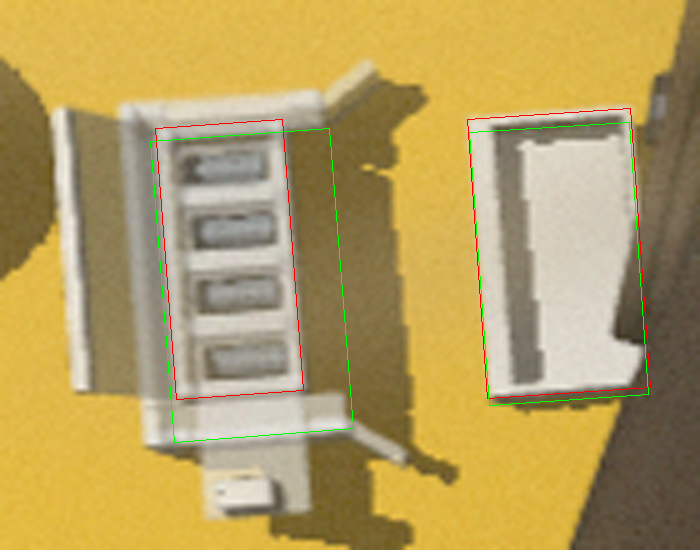

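```bash
python3 -c "
from h import *
go([.5976,-.0463,.10],5.5)"
```

```text
dpos [0.0011, -0.0124, 0.0254] drot [0.0037, 0.0127, 1.3335] t 5.12 eef [ 0.6001 -0.034   0.1254] ang 81.9 tool z [ 0.011 -0.006 -1.   ] F [ 0.4 -0.1 -1. ] op 0.45 q [-0.22  0.25  1.86 -0.    1.02 -1.65]
```

>>> carry_out([
  {"delta_pos": [0.001,-0.012,0.01],"delta_rot": [0.004,0.013,1.333],"claw": 55},
  {"delta_pos": [0.001,-0.012,0.01],"delta_rot": [0.004,0.013,1.333],"claw": 55},
  {"delta_pos": [0.001,-0.012,0.01],"delta_rot": [0.004,0.013,1.333],"claw": 55},
  {"delta_pos": [0.001,-0.012,0.01],"delta_rot": [0.004,0.013,1.333],"claw": 55},
  {"delta_pos": [0.001,-0.012,0.01],"delta_rot": [0.004,0.013,1.333],"claw": 55},
  {"delta_pos": [0.001,-0.012,0.01],"delta_rot": [0.004,0.013,1.333],"claw": 55},
  {"delta_pos": [0.001,-0.012,0.01],"delta_rot": [0.004,0.013,1.333],"claw": 55},
  {"delta_pos": [0.001,-0.012,0.01],"delta_rot": [0.004,0.013,1.333],"claw": 55},
])

```text
time: 5.78
eef_pos: [0.5973, -0.0462, 0.1153]
tcp_rot: [0.539, 0.842, -0.001, 0.001]
contact_force: [0.3, -0.2, -0.2]
opening: 0.552
```

```bash
python3 -c "
from h import *
go([.5976,-.0463,.07],5.5)"
```

```text
dpos [-0.0001, 0.0002, 0.0453] drot [0.0, 0.0016, 0.3363] t 5.78 eef [ 0.5973 -0.0462  0.1153] ang 24.77 tool z [ 0.    -0.002 -1.   ] F [ 0.3 -0.2 -0.2] op 0.552 q [-0.25  0.26  1.86 -0.    1.01 -0.68]
```

>>> carry_out([
  {"delta_pos": [0,0,0.02],"delta_rot": [0,0,0.336],"claw": 55},
  {"delta_pos": [0,0,0.02],"delta_rot": [0,0,0.336],"claw": 55},
  {"delta_pos": [0,0,0.02],"delta_rot": [0,0,0.336],"claw": 55},
  {"delta_pos": [0,0,0.045],"delta_rot": [0,0,0.336],"claw": 55},
  {"delta_pos": [0,0,0.08],"delta_rot": [0,0,0.336],"claw": 55},
  {"delta_pos": [0,0,0.08],"delta_rot": [0,0,0.336],"claw": 55},
])

```text
time: 6.28
eef_pos: [0.5923, -0.0457, 0.0289]
tcp_rot: [0.672, 0.74, -0.003, -0.005]
contact_force: [-2.1, 0.3, -1.6]
opening: 0.553
```

```bash
python3 -c "
from h import *
go([.5976,-.0463,.035],5.5)
snap('side','s6'); crop('s6','s6c',170,120,310,300,4)"
```

```text
dpos [-0.0011, 0.0052, -0.0062] drot [-0.0117, -0.0026, -0.0001] t 6.28 eef [ 0.5923 -0.0457  0.0289] ang 5.49 tool z [-0.012  0.001 -1.   ] F [-2.1  0.3 -1.6] op 0.553 q [-0.25  0.39  1.89 -0.    0.87 -0.34]
```

View pics/s6c.png

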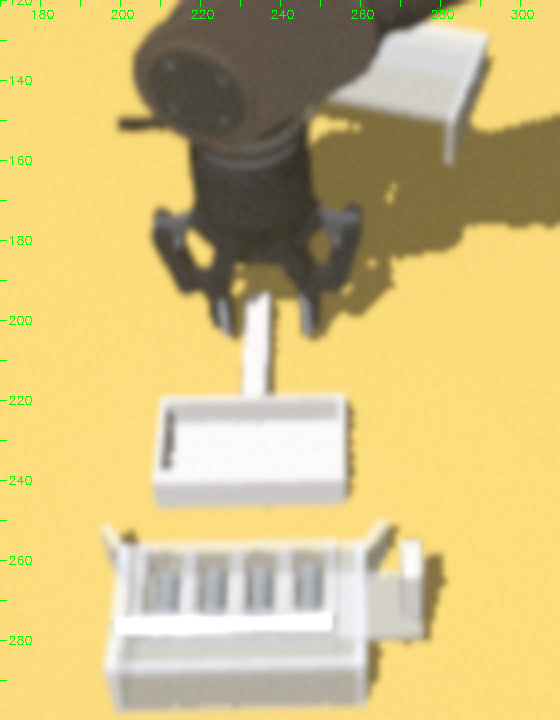

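>>> carry_out([
  {"delta_pos": [-0.001,0.005,-0.006],"delta_rot": [-0.012,-0.003,0],"claw": 55},
  {"delta_pos": [-0.001,0.005,-0.006],"delta_rot": [-0.012,-0.003,0],"claw": 55},
  {"delta_pos": [-0.001,0.005,-0.006],"delta_rot": [-0.012,-0.003,0],"claw": 0},
  {"delta_pos": [-0.001,0.005,-0.006],"delta_rot": [-0.012,-0.003,0],"claw": 0},
  {"delta_pos": [-0.001,0.005,-0.006],"delta_rot": [-0.012,-0.003,0],"claw": 0},
  {"delta_pos": [-0.001,0.005,-0.006],"delta_rot": [-0.012,-0.003,0],"claw": 0},
  {"delta_pos": [-0.001,0.005,-0.006],"delta_rot": [-0.012,-0.003,0],"claw": 0},
  {"delta_pos": [-0.001,0.005,-0.006],"delta_rot": [-0.012,-0.003,0],"claw": 0},
], force=50)

```text
time: 7.0
eef_pos: [0.5993, -0.0467, 0.038]
tcp_rot: [0.672, 0.74, 0.001, 0.002]
contact_force: [1.1, -0.6, 1.4]
opening: 0.15
```

```bash
python3 -c "
from h import *
go(np.append(W(ORG,(0,-.045-.105,0))[:2],.0355),6.0)
go(np.append(W(ORG,(0,-.105,0))[:2],.0355),6.0)
"
```

```text
dpos [0.094, -0.0006, 0.0023] drot [0.0044, 0.0021, -0.0088] t 7.0 eef [ 0.5993 -0.0467  0.038 ] ang 5.5 tool z [ 0.005 -0.002 -1.   ] F [ 1.1 -0.6  1.4] op 0.15 q [-0.25  0.38  1.88 -0.    0.87 -0.34]
dpos [0.139, -0.001, 0.0022] drot [0.0044, 0.0021, -0.0088] t 7.0 eef [ 0.5993 -0.0467  0.038 ] ang 5.5 tool z [ 0.005 -0.002 -1.   ] F [ 1.1 -0.6  1.4] op 0.15 q [-0.25  0.38  1.88 -0.    0.87 -0.34]
```

>>> carry_out([
  {"delta_pos": [0.01,0,0.001],"delta_rot": [0,0,0],"claw": 0},
  {"delta_pos": [0.025,0,0.001],"delta_rot": [0,0,-0.004],"claw": 0},
  {"delta_pos": [0.04,0,0.001],"delta_rot": [0,0,-0.009],"claw": 0},
  {"delta_pos": [0.055,-0.001,0.001],"delta_rot": [0,0,-0.009],"claw": 0},
  {"delta_pos": [0.07,-0.001,0.001],"delta_rot": [0,0,-0.009],"claw": 0},
  {"delta_pos": [0.085,-0.001,0.001],"delta_rot": [0,0,-0.009],"claw": 0},
  {"delta_pos": [0.1,-0.001,0.001],"delta_rot": [0,0,-0.009],"claw": 0},
  {"delta_pos": [0.1,-0.001,0.001],"delta_rot": [0,0,-0.009],"claw": 0},
])

```text
time: 7.67
eef_pos: [0.5875, 0.0569, 0.0364]
tcp_rot: [0.668, 0.744, 0.001, 0.001]
contact_force: [0.0, 0.9, 0.4]
opening: 0.151
```

```bash
python3 -c "
from h import *
go(np.append(W(ORG,(0,-.105,0))[:2],.037),6.0)
snap('side','s7'); crop('s7','s7c',170,120,310,300,4)"
```

```text
dpos [0.0348, 0.0013, -0.0006] drot [0.0032, 0.0, 0.0033] t 7.67 eef [0.5875 0.0569 0.0364] ang 6.19 tool z [ 0.003  0.    -1.   ] F [0.  0.9 0.4] op 0.151 q [-0.08  0.36  1.91  0.    0.86 -0.18]
```

View pics/s7c.png

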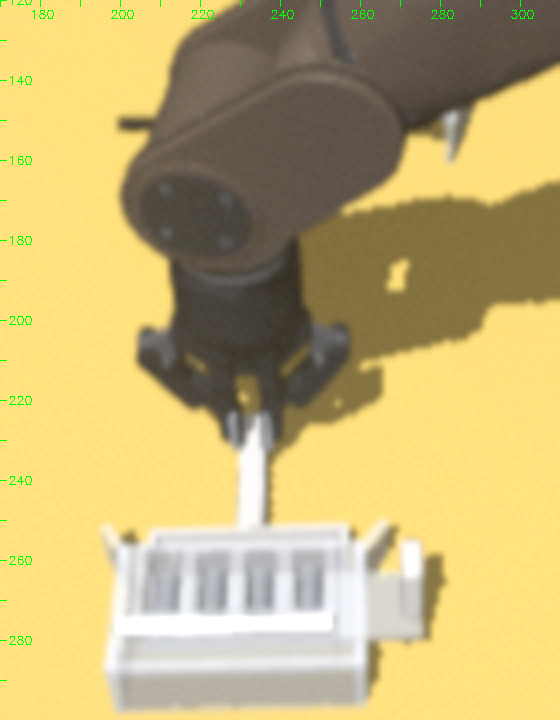

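Tray is entering cleanly, seen at (232,255) in the side view. I'll push the last ~36 mm slowly and watch the force.

>>> carry_out([
  {"delta_pos": [0.006,0,0],"delta_rot": [0,0,0],"claw": 0},
  {"delta_pos": [0.012,0,0],"delta_rot": [0,0,0],"claw": 0},
  {"delta_pos": [0.018,0,0],"delta_rot": [0,0,0],"claw": 0},
  {"delta_pos": [0.024,0,0],"delta_rot": [0,0,0],"claw": 0},
  {"delta_pos": [0.028,0,0],"delta_rot": [0,0,0],"claw": 0},
  {"delta_pos": [0.031,0,0],"delta_rot": [0,0,0],"claw": 0},
  {"delta_pos": [0.034,0,0],"delta_rot": [0,0,0],"claw": 0},
  {"delta_pos": [0.035,0,0],"delta_rot": [0,0,0],"claw": 0},
])

```text
time: 8.38
eef_pos: [0.5838, 0.0898, 0.0364]
tcp_rot: [0.667, 0.745, -0.0, 0.002]
contact_force: [-1.0, -7.0, 2.8]
opening: 0.148
```

```bash
python3 -c "
from h import *
go(np.append(W(ORG,(0,-.105,0))[:2],.037),6.0)"
```

```text
dpos [0.0017, 0.0014, -0.0006] drot [0.0023, 0.0028, 0.0045] t 8.38 eef [0.5838 0.0898 0.0364] ang 6.26 tool z [ 0.003 -0.003 -1.   ] F [-1.  -7.   2.8] op 0.148 q [-0.02  0.36  1.91 -0.    0.87 -0.13]
```

>>> carry_out([
  {"delta_pos": [0.003,0,0],"delta_rot": [0,0,0],"claw": 0},
  {"delta_pos": [0.005,0,0],"delta_rot": [0,0,0],"claw": 0},
  {"delta_pos": [0.005,0,0],"delta_rot": [0,0,0],"claw": 0},
  {"delta_pos": [0.005,0,0],"delta_rot": [0,0,0],"claw": 0},
])

```text
time: 8.72
eef_pos: [0.5828, 0.0904, 0.0363]
tcp_rot: [0.667, 0.745, -0.004, 0.004]
contact_force: [-3.0, -15.7, 3.6]
opening: 0.147
```

```bash
python3 -c "
from h import *
go(np.append(W(ORG,(0,-.105,0))[:2],.037),6.0)"
```

```text
dpos [0.0009, 0.0024, -0.0007] drot [-0.0014, 0.0107, 0.0068] t 8.72 eef [0.5828 0.0904 0.0363] ang 6.39 tool z [-0.    -0.011 -1.   ] F [ -3.  -15.7   3.6] op 0.147 q [-0.01  0.36  1.91 -0.01  0.87 -0.12]
```

>>> carry_out([
  {"delta_pos": [-0.0005,0,0],"delta_rot": [0,0,0],"claw": 50},
  {"delta_pos": [-0.0005,0,0],"delta_rot": [0,0,0],"claw": 50},
  {"delta_pos": [-0.0005,0,0],"delta_rot": [0,0,0],"claw": 50},
  {"delta_pos": [-0.0005,0,0],"delta_rot": [0,0,0],"claw": 50},
  {"delta_pos": [-0.005,0,-0.03],"delta_rot": [0,0,0],"claw": 50},
  {"delta_pos": [-0.01,0,-0.07],"delta_rot": [0,0,0],"claw": 50},
  {"delta_pos": [-0.01,0,-0.11],"delta_rot": [0,0,-0.12],"claw": 55},
  {"delta_pos": [-0.01,0,-0.12],"delta_rot": [0,0,-0.24],"claw": 55},
])

```text
time: 9.38
eef_pos: [0.5876, 0.0824, 0.1639]
tcp_rot: [0.57, 0.822, -0.001, 0.008]
contact_force: [1.8, 0.3, 1.3]
opening: 0.551
```

```bash
python3 -c "
from h import *
snap('side','s8'); crop('s8','s8c',170,180,310,310,5)
snap('top','t8'); crop('t8','t8c',160,60,360,210,4)
go([.4765,.1857,.16],96)"
```

```text
dpos [0.1348, -0.0674, -0.0014] drot [-0.0051, 0.0131, -1.3235] t 9.48 eef [0.5862 0.0824 0.1606] ang 20.17 tool z [ 0.008 -0.01  -1.   ] F [-1.5  0.5 -0.4] op 0.548 q [-0.03  0.19  1.86 -0.01  1.08 -0.37]
```

View pics/s8c.png

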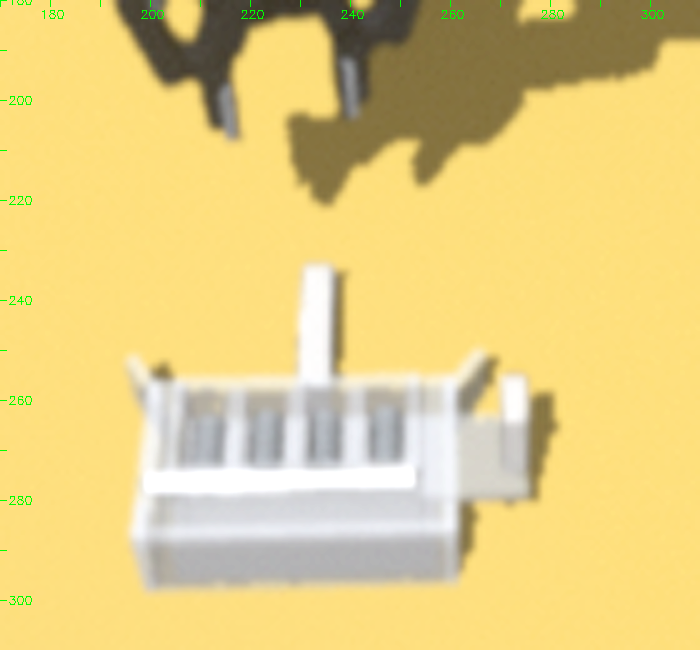

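View pics/t8c.png

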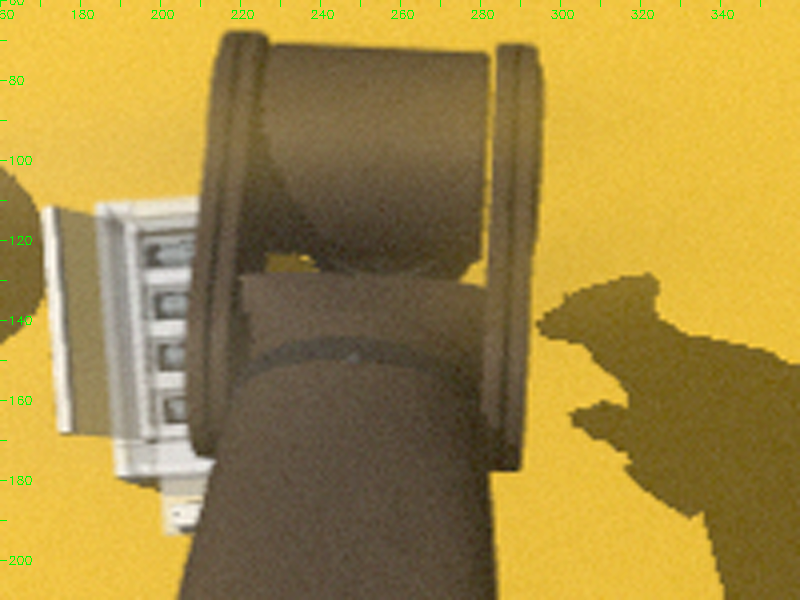

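```bash
python3 -c "
from h import *
print(proj('side',W(ORG,(0,-.127,.024))), proj('side',W(ORG,(0,-.133,.024))))
for x in (-.098,-.103): print(x,proj('side',W(ORG,(x,-.012,.088))),proj('side',W(ORG,(x,.0,.088))))
crop('s8','tabc',245,245,290,285,12)"
```

```text
[231.89711958 232.00491927] [231.98817221 230.15050483]
-0.098 [271.94920403 254.10212901] [272.10742742 258.58279998]
-0.103 [274.18646003 254.05441671] [274.36523412 258.53362527]
```

View pics/tabc.png

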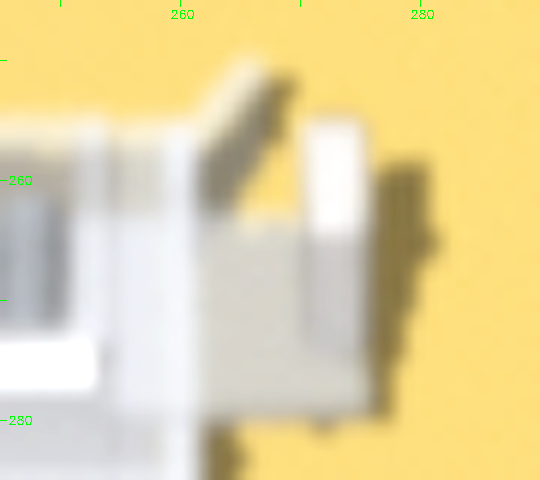

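>>> carry_out([
  {"delta_pos": [0.135,-0.067,-0.001],"delta_rot": [0,0,-1.323],"claw": 65},
  {"delta_pos": [0.135,-0.067,-0.001],"delta_rot": [0,0,-1.323],"claw": 65},
  {"delta_pos": [0.135,-0.067,-0.001],"delta_rot": [0,0,-1.323],"claw": 65},
  {"delta_pos": [0.135,-0.067,-0.001],"delta_rot": [0,0,-1.323],"claw": 65},
  {"delta_pos": [0.135,-0.067,-0.001],"delta_rot": [0,0,-1.323],"claw": 65},
  {"delta_pos": [0.135,-0.067,-0.001],"delta_rot": [0,0,-1.323],"claw": 65},
  {"delta_pos": [0.135,-0.067,-0.001],"delta_rot": [0,0,-1.323],"claw": 65},
  {"delta_pos": [0.135,-0.067,-0.001],"delta_rot": [0,0,-1.323],"claw": 65},
])

```text
time: 10.15
eef_pos: [0.4748, 0.1865, 0.1569]
tcp_rot: [0.108, 0.994, -0.006, 0.001]
contact_force: [-0.2, -0.8, 0.2]
opening: 0.653
```

```bash
python3 -c "
from h import *
go([.4765,.1857,.14],96)"
```

```text
dpos [-0.0018, -0.0002, 0.0169] drot [-0.0119, 0.002, -0.3201] t 10.15 eef [0.4748 0.1865 0.1569] ang 77.66 tool z [ 0.001 -0.012 -1.   ] F [-0.2 -0.8  0.2] op 0.653 q [ 0.18  0.02  2.05 -0.01  1.07 -1.17]
```

>>> carry_out([
  {"delta_pos": [-0.002,0,0.017],"delta_rot": [-0.012,0.002,-0.32],"claw": 65},
  {"delta_pos": [-0.002,0,0.017],"delta_rot": [-0.012,0.002,-0.32],"claw": 65},
  {"delta_pos": [-0.002,0,0.017],"delta_rot": [-0.012,0.002,-0.32],"claw": 65},
  {"delta_pos": [-0.002,0,0.017],"delta_rot": [-0.012,0.002,-0.32],"claw": 65},
  {"delta_pos": [-0.002,0,0.017],"delta_rot": [-0.012,0.002,-0.32],"claw": 65},
])

```text
time: 10.57
eef_pos: [0.4754, 0.1859, 0.1379]
tcp_rot: [-0.05, 0.999, -0.0, -0.002]
contact_force: [-0.1, 0.2, 0.3]
opening: 0.649
```

```bash
python3 -c "
from h import *
go([.4765,.1857,.084],96)
snap('side','s9'); crop('s9','s9c',190,180,330,300,5)"
```

```text
dpos [-0.0012, -0.0004, 0.0539] drot [0.0001, -0.0036, -0.004] t 10.57 eef [0.4754 0.1859 0.1379] ang 95.77 tool z [-0.004 -0.    -1.   ] F [-0.1  0.2  0.3] op 0.649 q [ 0.17  0.05  2.06  0.    1.03 -1.5 ]
```

View pics/s9c.png

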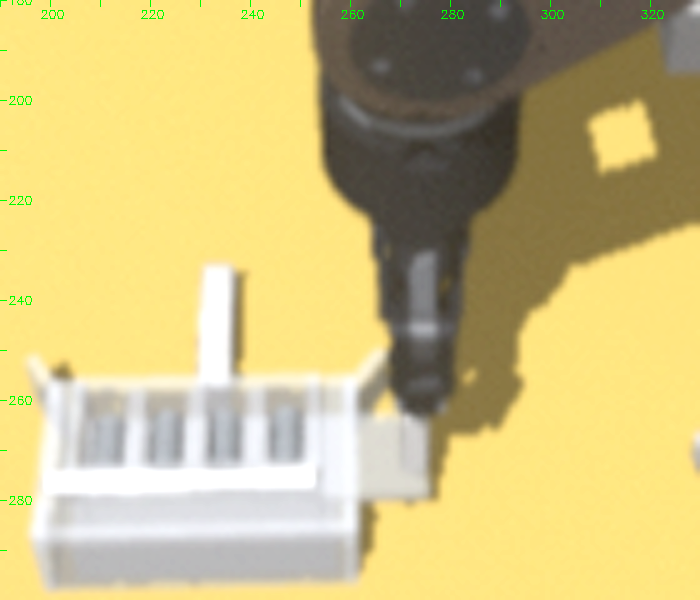

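>>> carry_out([
  {"delta_pos": [-0.001,0,0.025],"delta_rot": [0,-0.004,-0.004],"claw": 65},
  {"delta_pos": [-0.001,0,0.045],"delta_rot": [0,-0.004,-0.004],"claw": 65},
  {"delta_pos": [-0.001,0,0.053],"delta_rot": [0,-0.004,-0.004],"claw": 65},
  {"delta_pos": [-0.001,0,0.053],"delta_rot": [0,-0.004,-0.004],"claw": 65},
  {"delta_pos": [-0.001,0,0.053],"delta_rot": [0,-0.004,-0.004],"claw": 0},
  {"delta_pos": [-0.001,0,0.053],"delta_rot": [0,-0.004,-0.004],"claw": 0},
  {"delta_pos": [-0.001,0,0.053],"delta_rot": [0,-0.004,-0.004],"claw": 0},
  {"delta_pos": [-0.001,0,0.053],"delta_rot": [0,-0.004,-0.004],"claw": 0},
], force=40)

```text
time: 11.28
eef_pos: [0.4778, 0.1859, 0.0871]
tcp_rot: [-0.053, 0.999, -0.0, 0.002]
contact_force: [0.1, -2.3, 3.7]
opening: 0.269
```

```bash
python3 -c "
from h import *
go([.4765,.1857,.084],96)
snap('side','s10'); crop('s10','s10c',190,180,330,300,5)"
```

```text
dpos [0.0013, -0.0, 0.0031] drot [-0.0007, 0.004, 0.0007] t 11.28 eef [0.4778 0.1859 0.0871] ang 96.04 tool z [ 0.004 -0.    -1.   ] F [ 0.1 -2.3  3.7] op 0.269 q [ 0.17  0.13  2.09 -0.    0.92 -1.5 ]
```

View pics/s10c.png

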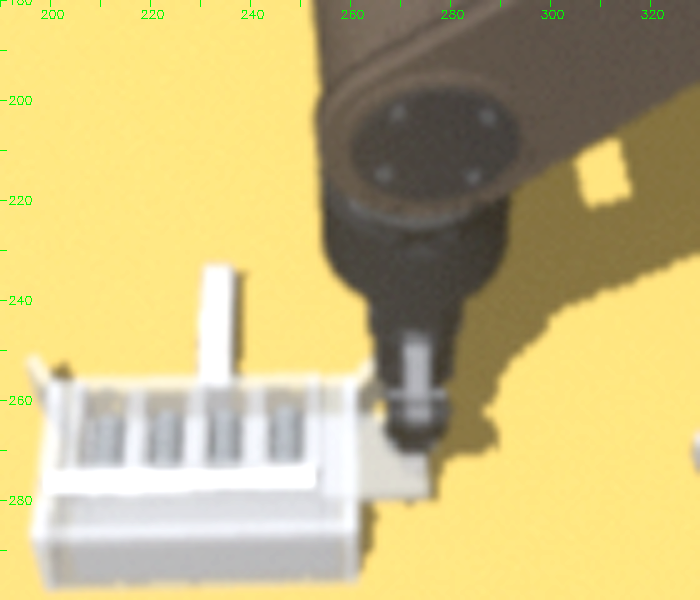

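>>> carry_out([
  {"delta_pos": [-0.003,0,0],"delta_rot": [0,0,0],"claw": 0},
  {"delta_pos": [-0.005,0,0],"delta_rot": [0,0,0],"claw": 0},
  {"delta_pos": [-0.007,0,0],"delta_rot": [0,0,0],"claw": 0},
  {"delta_pos": [-0.007,0,0],"delta_rot": [0,0,0],"claw": 0},
])

```text
time: 11.67
eef_pos: [0.4785, 0.186, 0.087]
tcp_rot: [-0.053, 0.999, -0.001, -0.008]
contact_force: [-19.6, -5.9, 17.9]
opening: 0.266
```

```bash
python3 -c "
from h import *
go([.4778,.1859,.087],96)"
```

```text
dpos [0.0007, -0.0, -0.0] drot [-0.0018, -0.0163, 0.0011] t 11.67 eef [0.4785 0.186  0.087 ] ang 96.06 tool z [-0.016 -0.004 -1.   ] F [-19.6  -5.9  17.9] op 0.266 q [ 0.17  0.14  2.07 -0.    0.94 -1.5 ]
```

>>> carry_out([
  {"delta_pos": [0.005,0,0],"delta_rot": [0,0.016,0],"claw": 0},
  {"delta_pos": [0.012,0,0],"delta_rot": [0,0.016,0],"claw": 0},
  {"delta_pos": [0.02,0,0],"delta_rot": [0,0.016,0],"claw": 0},
  {"delta_pos": [0.028,0,0],"delta_rot": [0,0.016,0],"claw": 0},
  {"delta_pos": [0.036,0,0],"delta_rot": [0,0.016,0],"claw": 0},
  {"delta_pos": [0.044,0,0],"delta_rot": [0,0.016,0],"claw": 0},
  {"delta_pos": [0.05,0,0],"delta_rot": [0,0.016,0],"claw": 0},
  {"delta_pos": [0.05,0,0],"delta_rot": [0,0.016,0],"claw": 0},
])

```text
time: 12.33
eef_pos: [0.4267, 0.1806, 0.0873]
tcp_rot: [-0.053, 0.998, -0.002, -0.018]
contact_force: [-1.1, -0.8, -4.6]
opening: 0.269
```

```bash
python3 -c "
from h import *
s=ctrl.get_state()['eef_pos']; print(np.hypot(s[0]-.4783,s[1]-.186))
go([.4778,.1859,.087],96)
snap('side','s11'); crop('s11','s11c',190,180,330,300,5)
snap('top','t11'); crop('t11','t11c',160,90,260,210,5)"
```

```text
0.05193486861692855
dpos [-0.0514, -0.0001, -0.0015] drot [-0.0019, -0.0353, 0.0013] t 12.33 eef [0.4267 0.1806 0.0873] ang 96.08 tool z [-0.035 -0.006 -0.999] F [-1.1 -0.8 -4.6] op 0.269 q [ 0.18  0.04  2.18  0.    0.95 -1.5 ]
```

View pics/s11c.png

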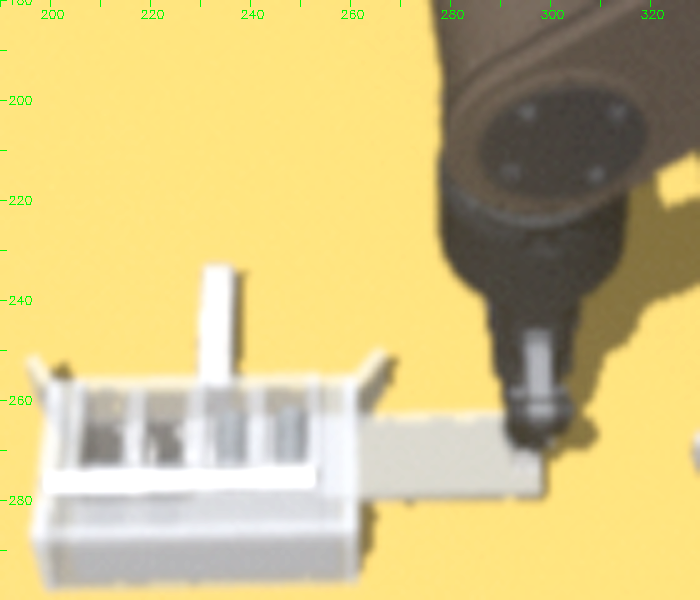

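View pics/t11c.png

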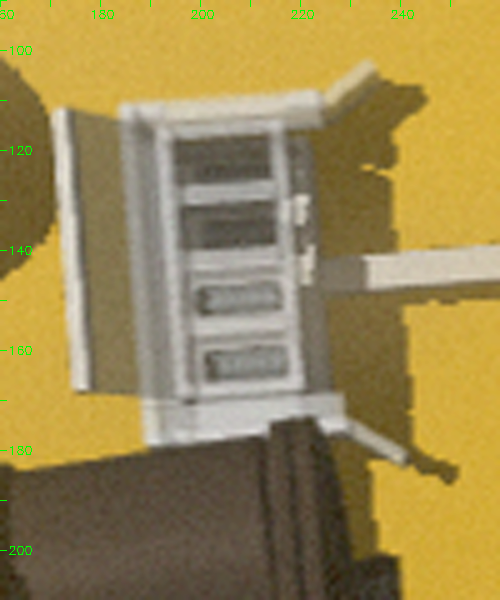

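>>> carry_out([
  {"delta_pos": [0.004,0,0],"delta_rot": [0,0,0],"claw": 0},
  {"delta_pos": [0.005,0,0],"delta_rot": [0,0,0],"claw": 0},
  {"delta_pos": [0.005,0,0],"delta_rot": [0,0,0],"claw": 0},
  {"delta_pos": [0.005,0,0],"delta_rot": [0,0,0],"claw": 0},
  {"delta_pos": [0.005,0,0],"delta_rot": [0,0,0],"claw": 0},
])

```text
time: 12.85
eef_pos: [0.4223, 0.1801, 0.0873]
tcp_rot: [-0.053, 0.998, -0.002, -0.018]
contact_force: [1.1, -0.2, -4.8]
opening: 0.267
```

```bash
python3 -c "
from h import *
s=ctrl.get_state()['eef_pos']; print(np.hypot(s[0]-.4783,s[1]-.186))
go([.4783,.186,.087],96)
snap('side','s12'); crop('s12','s12c',190,240,270,300,8)
snap('top','t12'); crop('t12','t12c',180,100,250,190,6)
im=cv2.imread('pics/t12.png')[100:190,180:250]; im=cv2.resize(im,None,fx=6,fy=6,interpolation=cv2.INTER_CUBIC); cv2.imwrite('pics/t12b.png',cv2.convertScaleAbs(im,alpha=2.5,beta=0))"
```

```text
0.05635854134724022
dpos [-0.0563, -0.0, -0.0017] drot [-0.0018, -0.0361, 0.0011] t 12.85 eef [0.4223 0.1801 0.0873] ang 96.06 tool z [-0.036 -0.006 -0.999] F [ 1.1 -0.2 -4.8] op 0.267 q [ 0.18  0.03  2.19  0.    0.96 -1.5 ]
```

View pics/s12c.png

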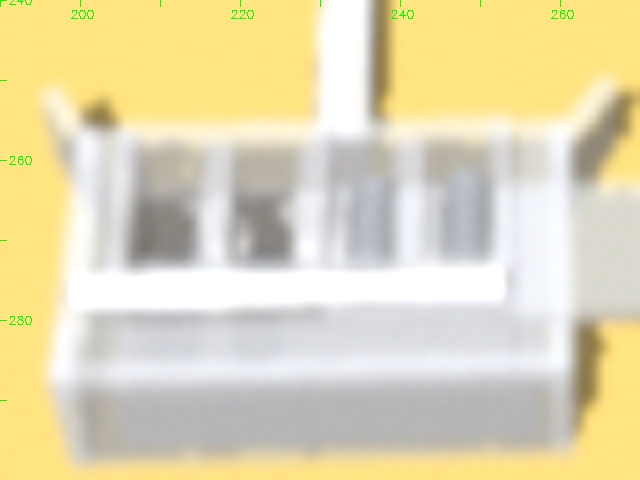

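View pics/t12b.png

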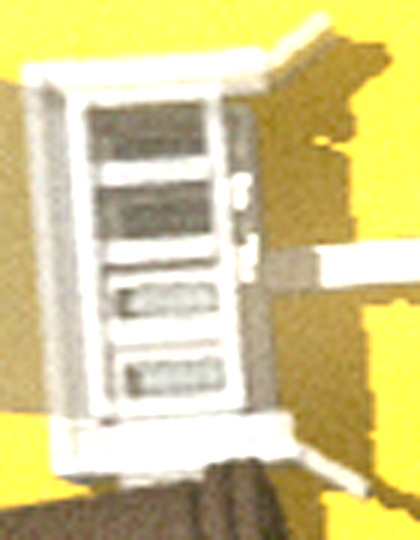

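```bash
python3 -c "
from h import *
d=np.load('pics/t12.npy')
c,R,t=cam('top')
zz=np.zeros((90,70))
H=lambda u,v:(lambda o,r:(o+r*d[v,u])[2]*1000)(*ray('top',u,v))
for v in range(114,168,2): print(v,[int(round(H(u,v))) for u in range(194,222,2)])"
```

```text
114 [50, 46, 48, 50, 49, 47, 69, 69, 73, 72, 69, 70, 44, 49]
116 [67, 71, 72, 68, 74, 71, 71, 69, 64, 71, 74, 69, 38, 0]
118 [67, 63, 62, 63, 61, 60, 58, 57, 58, 54, 53, 70, 44, 26]
120 [66, 44, 45, 43, 42, 27, 25, 22, 21, 19, 18, 69, 50, 31]
122 [67, 14, 10, 9, 7, 7, 2, 4, 4, 17, 19, 67, 53, 5]
124 [72, 7, 17, 23, 21, 20, 18, 22, 17, 16, 21, 68, 56, 2]
126 [67, 4, 19, 19, 20, 21, 20, 72, 70, 69, 71, 74, 62, 7]
128 [71, 72, 71, 68, 69, 70, 68, 67, 68, 73, 68, 70, 62, 5]
130 [69, 74, 68, 70, 72, 73, 71, 67, 65, 65, 62, 71, 68, 4]
132 [68, 56, 53, 50, 51, 49, 44, 48, 44, 44, 4, 68, 68, 4]
134 [70, 48, 6, 14, 15, 20, 16, 19, 17, 17, 19, 72, 68, 2]
136 [71, 54, 5, 3, 19, 19, 21, 22, 18, 21, 15, 71, 70, 4]
138 [71, 56, 5, 1, 16, 15, 14, 18, 22, 11, 17, 70, 70, 4]
140 [68, 72, 71, 71, 69, 72, 69, 68, 69, 70, 67, 70, 72, 2]
142 [72, 71, 68, 71, 71, 73, 69, 70, 71, 72, 67, 69, 67, 43]
144 [76, 64, 63, 64, 63, 62, 59, 57, 54, 51, 49, 47, 64, 46]
146 [65, 69, 49, 40, 44, 41, 42, 42, 37, 43, 41, 45, 69, 51]
148 [67, 69, 49, 56, 52, 52, 55, 54, 56, 55, 59, 40, 70, 49]
150 [65, 69, 55, 52, 57, 53, 58, 55, 58, 54, 56, 51, 70, 55]
152 [70, 69, 58, 54, 51, 56, 54, 51, 69, 68, 70, 71, 68, 60]
154 [69, 71, 70, 72, 68, 72, 70, 70, 70, 68, 67, 68, 67, 64]
156 [70, 72, 67, 71, 69, 71, 68, 70, 70, 67, 66, 61, 65, 67]
158 [69, 70, 64, 48, 49, 43, 45, 43, 43, 43, 40, 41, 70, 71]
160 [70, 70, 64, 42, 41, 51, 53, 53, 53, 51, 54, 55, 71, 73]
162 [1146, 74, 71, 44, 54, 56, 55, 54, 56, 57, 55, 56, 72, 74]
164 [1146, 67, 67, 44, 57, 56, 56, 52, 58, 56, 55, 53, 71, 71]
166 [76, 72, 68, 71, 70, 69, 70, 71, 69, 70, 72, 68, 75, 71]
```

>>> carry_out([
  {"delta_pos": [-0.006,0,0],"delta_rot": [0,-0.01,0],"claw": 0},
  {"delta_pos": [-0.014,0,-0.0005],"delta_rot": [0,-0.02,0],"claw": 0},
  {"delta_pos": [-0.022,0,-0.001],"delta_rot": [0,-0.036,0],"claw": 0},
  {"delta_pos": [-0.03,0,-0.001],"delta_rot": [0,-0.036,0],"claw": 0},
  {"delta_pos": [-0.038,0,-0.0015],"delta_rot": [0,-0.036,0],"claw": 0},
  {"delta_pos": [-0.046,0,-0.0015],"delta_rot": [0,-0.036,0],"claw": 0},
  {"delta_pos": [-0.053,0,-0.0015],"delta_rot": [0,-0.036,0],"claw": 0},
  {"delta_pos": [-0.056,0,-0.0015],"delta_rot": [0,-0.036,0],"claw": 0},
])

```text
time: 13.62
eef_pos: [0.4782, 0.1859, 0.0871]
tcp_rot: [-0.053, 0.999, -0.001, -0.002]
contact_force: [-11.3, -3.2, 10.1]
opening: 0.264
```

>>> carry_out([
  {"delta_pos": [-0.003,0,0],"delta_rot": [0,0,0],"claw": 0},
  {"delta_pos": [-0.006,0,0],"delta_rot": [0,0,0],"claw": 0},
  {"delta_pos": [-0.007,0,0],"delta_rot": [0,0,0],"claw": 0},
  {"delta_pos": [-0.007,0,0],"delta_rot": [0,0,0],"claw": 0},
])

```text
time: 13.95
eef_pos: [0.4785, 0.186, 0.087]
tcp_rot: [-0.053, 0.998, -0.002, -0.013]
contact_force: [-23.4, -5.3, 19.8]
opening: 0.272
```

```bash
python3 -c "
from h import *
go([.4783,.186,.087],96)"
```

```text
dpos [0.0002, 0.0, 0.0] drot [-0.0035, -0.0269, 0.0017] t 13.95 eef [0.4785 0.186  0.087 ] ang 96.1 tool z [-0.026 -0.006 -1.   ] F [-23.4  -5.3  19.8] op 0.272 q [ 0.17  0.14  2.07 -0.    0.96 -1.5 ]
```

>>> carry_out([
  {"delta_pos": [0,0,0],"delta_rot": [0,0,0],"claw": 30},
  {"delta_pos": [0,0,0],"delta_rot": [0,0,0],"claw": 60},
  {"delta_pos": [0,0,0],"delta_rot": [0,0,0],"claw": 60},
  {"delta_pos": [0,0,0],"delta_rot": [0,0,0],"claw": 60},
  {"delta_pos": [0,0,-0.03],"delta_rot": [0,-0.027,0],"claw": 60},
  {"delta_pos": [0,0,-0.06],"delta_rot": [0,-0.027,0],"claw": 60},
  {"delta_pos": [0,0,-0.1],"delta_rot": [0,-0.027,0],"claw": 60},
  {"delta_pos": [0,0,-0.13],"delta_rot": [0,-0.027,0.1],"claw": 0},
])

```text
time: 14.62
eef_pos: [0.4832, 0.187, 0.2201]
tcp_rot: [-0.002, 1.0, -0.002, 0.002]
contact_force: [1.5, 0.7, 1.0]
opening: 0.476
```

```bash
python3 -c "
from h import *
go(W(ORG,(0,.1,.21)),6)
snap('side','s13'); crop('s13','s13c',170,180,310,310,5)"
```

```text
dpos [-0.0808, 0.1081, 0.01] drot [0.0001, 0.0066, 1.4709] t 14.62 eef [0.4832 0.187  0.2201] ang 90.28 tool z [ 0.005 -0.004 -1.   ] F [1.5 0.7 1. ] op 0.476 q [ 0.18 -0.04  1.99 -0.01  1.19 -1.4 ]
```

View pics/s13c.png

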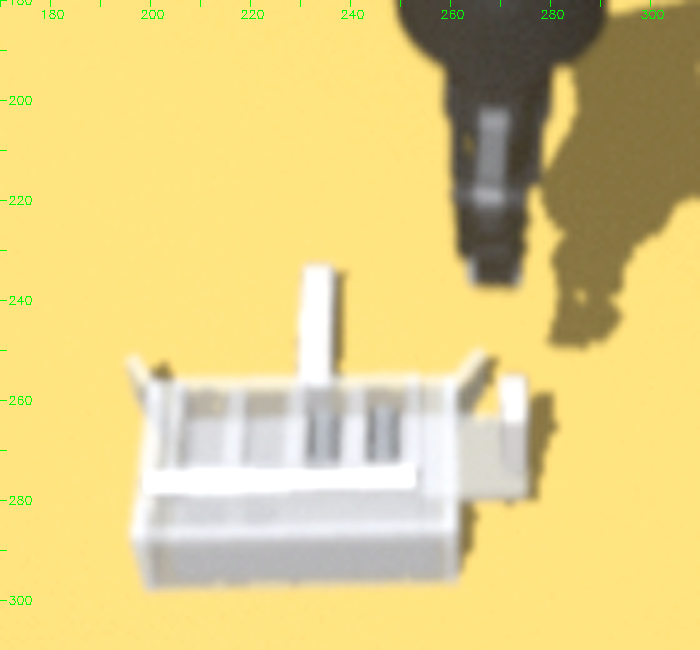

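Gate is shut: the tab is back at (272,262), lanes 1 and 2 are empty, and lanes 3 and 4 still hold sleeves. Next is the lid.

>>> carry_out([
  {"delta_pos": [-0.081,0.108,0.01],"delta_rot": [0,0.007,1.471],"claw": 0},
  {"delta_pos": [-0.081,0.108,0.01],"delta_rot": [0,0.007,1.471],"claw": 0},
  {"delta_pos": [-0.081,0.108,0.01],"delta_rot": [0,0.007,1.471],"claw": 0},
  {"delta_pos": [-0.081,0.108,0.01],"delta_rot": [0,0.007,1.471],"claw": 0},
  {"delta_pos": [-0.081,0.108,0.01],"delta_rot": [0,0.007,1.471],"claw": 0},
  {"delta_pos": [-0.081,0.108,0.01],"delta_rot": [0,0.007,1.471],"claw": 0},
  {"delta_pos": [-0.081,0.108,0.01],"delta_rot": [0,0.007,1.471],"claw": 0},
  {"delta_pos": [-0.081,0.108,0.01],"delta_rot": [0,0.007,1.471],"claw": 0},
])

```text
time: 15.33
eef_pos: [0.5688, 0.296, 0.218]
tcp_rot: [0.479, 0.878, 0.003, 0.003]
contact_force: [0.9, 0.4, 0.2]
opening: -0.002
```

```bash
python3 -c "
from h import *
go(W(ORG,(0,.1,.20)),6)"
```

```text
dpos [0.0024, -0.0049, 0.0179] drot [0.0086, 0.0003, 0.4669] t 15.33 eef [0.5688 0.296  0.218 ] ang 32.75 tool z [ 0.008  0.003 -1.   ] F [0.9 0.4 0.2] op -0.002 q [ 0.32  0.23  1.7  -0.    1.2  -0.25]
```

>>> carry_out([
  {"delta_pos": [0.002,-0.005,0.018],"delta_rot": [0.009,0,0.467],"claw": 0},
  {"delta_pos": [0.002,-0.005,0.018],"delta_rot": [0.009,0,0.467],"claw": 0},
  {"delta_pos": [0.002,-0.005,0.018],"delta_rot": [0.009,0,0.467],"claw": 0},
  {"delta_pos": [0.002,-0.005,0.018],"delta_rot": [0.009,0,0.467],"claw": 0},
  {"delta_pos": [0.002,-0.005,0.04],"delta_rot": [0.009,0,0.467],"claw": 0},
  {"delta_pos": [0.002,-0.005,0.06],"delta_rot": [0.009,0,0.467],"claw": 0},
  {"delta_pos": [0.002,-0.005,0.06],"delta_rot": [0.009,0,0.467],"claw": 0},
])

```text
time: 15.92
eef_pos: [0.5621, 0.2944, 0.153]
tcp_rot: [0.669, 0.743, -0.003, -0.002]
contact_force: [-1.2, -0.1, -1.6]
opening: 0.003
```

```bash
python3 -c "
from h import *
go(W(ORG,(0,.1,.122)),6)
snap('side','s14'); crop('s14','s14c',150,180,310,380,4)"
```

```text
dpos [0.001, 0.0018, 0.031] drot [-0.0073, 0.0017, -0.0002] t 15.92 eef [0.5621 0.2944 0.153 ] ang 5.99 tool z [-0.007 -0.002 -1.   ] F [-1.2 -0.1 -1.6] op 0.003 q [ 0.32  0.29  1.75 -0.    1.11  0.22]
```

View pics/s14c.png

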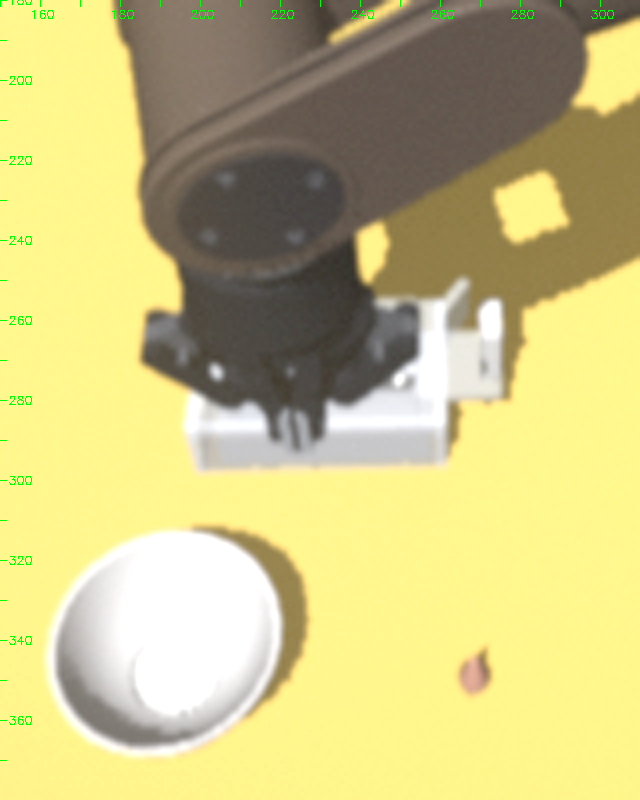

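>>> carry_out([
  {"delta_pos": [0.001,0.002,0.02],"delta_rot": [-0.007,0,0],"claw": 0},
  {"delta_pos": [0.001,0.002,0.031],"delta_rot": [-0.007,0,0],"claw": 0},
  {"delta_pos": [-0.01,0.002,0.031],"delta_rot": [-0.007,0,0],"claw": 0},
  {"delta_pos": [-0.02,0.002,0.031],"delta_rot": [-0.007,0,0],"claw": 0},
  {"delta_pos": [-0.03,0.002,0.031],"delta_rot": [-0.007,0,0],"claw": 0},
  {"delta_pos": [-0.04,0.002,0.031],"delta_rot": [-0.007,0,0],"claw": 0},
  {"delta_pos": [-0.05,0.002,0.031],"delta_rot": [-0.007,0,0],"claw": 0},
  {"delta_pos": [-0.06,0.002,0.031],"delta_rot": [-0.007,0,0],"claw": 0},
])

```text
time: 16.63
eef_pos: [0.5716, 0.2338, 0.1251]
tcp_rot: [0.669, 0.743, 0.001, 0.002]
contact_force: [0.6, -0.4, -0.4]
opening: -0.004
```

```bash
python3 -c "
from h import *
go(W(ORG,(0,.025,.122)),6)
snap('side','s15'); crop('s15','s15c',170,180,310,310,5)"
```

```text
dpos [-0.0129, -0.0015, 0.0031] drot [0.0034, 0.0012, -0.0007] t 16.63 eef [0.5716 0.2338 0.1251] ang 5.96 tool z [ 0.004 -0.001 -1.   ] F [ 0.6 -0.4 -0.4] op -0.004 q [ 0.22  0.29  1.82 -0.    1.04  0.12]
```

View pics/s15c.png

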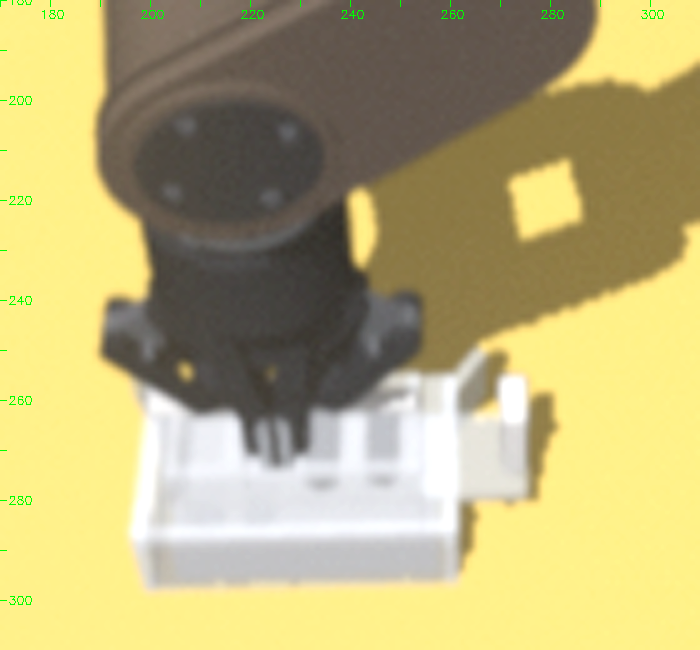

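>>> carry_out([
  {"delta_pos": [0,0,0],"delta_rot": [0,0,0],"claw": 0},
  {"delta_pos": [0.02,0,-0.03],"delta_rot": [0,0,0],"claw": 0},
  {"delta_pos": [0.03,0,-0.07],"delta_rot": [0,0,0],"claw": 0},
  {"delta_pos": [0.03,-0.04,-0.11],"delta_rot": [0,0,0],"claw": 0},
  {"delta_pos": [0.03,-0.08,-0.13],"delta_rot": [0,0,0],"claw": 0},
  {"delta_pos": [0.03,-0.12,-0.14],"delta_rot": [0,0,0],"claw": 0},
  {"delta_pos": [0.04,-0.15,-0.15],"delta_rot": [0,0,0],"claw": 0},
  {"delta_pos": [0.08,-0.15,-0.15],"delta_rot": [0,0,0],"claw": 0},
])

```text
time: 17.35
eef_pos: [0.4093, 0.2932, 0.2764]
tcp_rot: [0.671, 0.742, 0.001, 0.003]
contact_force: [0.5, 0.9, 0.0]
opening: -0.003
```

>>> carry_out([
  {"delta_pos": [0.04,0,0],"delta_rot": [0,0,0],"claw": 0},
  {"delta_pos": [0.08,0,0],"delta_rot": [0,0,0],"claw": 0},
  {"delta_pos": [0.12,0,0],"delta_rot": [0,0,0],"claw": 0},
  {"delta_pos": [0.12,0,0],"delta_rot": [0,0,0],"claw": 0},
  {"delta_pos": [0.12,0,0],"delta_rot": [0,0,0],"claw": 0},
])

```text
time: 17.77
eef_pos: [0.3965, 0.4143, 0.2758]
tcp_rot: [0.67, 0.743, 0.0, 0.003]
contact_force: [0.9, -0.6, -0.9]
opening: -0.002
```

```bash
python3 -c "
from h import *
go(W(ORG,(0,.025,.122)),6)
snap('side','s16'); crop('s16','s16c',150,180,310,380,4)
snap('top','t16'); crop('t16','t16c',90,70,290,210,4)
d=np.load('pics/t16.npy')
H=lambda u,v:(lambda o,r:(o+r*d[v,u])[2]*1000)(*ray('top',u,v))
for v in range(110,174,4): print(v,[int(round(H(u,v))) for u in range(190,226,3)])
print(proj('side',W(ORG,(.056,-.026,.075))),proj('side',W(ORG,(-.056,-.026,.075))),proj('side',W(ORG,(0,-.127,.024))))"
```

```text
dpos [-0.2099, 0.1534, 0.1552] drot [0.004, 0.0038, -0.0011] t 17.77 eef [0.3965 0.4143 0.2758] ang 5.94 tool z [ 0.004 -0.003 -1.   ] F [ 0.9 -0.6 -0.9] op -0.002 q [ 0.63  0.04  1.8  -0.01  1.3   0.53]
110 [44, 47, 48, 46, 49, 50, 52, 48, 48, 50, 47, 45]
114 [47, 52, 53, 46, 73, 75, 71, 74, 76, 80, 48, 47]
118 [46, 74, 75, 76, 76, 72, 75, 74, 75, 80, 30, -1]
122 [46, 74, 72, 74, 73, 75, 75, 76, 75, 76, 3, 2]
126 [47, 75, 75, 73, 75, 75, 77, 72, 73, 76, 2, 10]
130 [51, 72, 73, 69, 78, 77, 73, 75, 74, 78, 5, 15]
134 [46, 73, 76, 73, 78, 75, 74, 74, 72, 77, 4, 26]
138 [45, 70, 71, 75, 74, 70, 75, 73, 73, 76, 3, 28]
142 [51, 76, 75, 74, 76, 75, 71, 76, 72, 76, 76, 22]
146 [45, 75, 76, 70, 75, 74, 76, 72, 74, 72, 79, 24]
150 [47, 75, 77, 73, 72, 71, 73, 73, 71, 71, 79, 28]
154 [46, 48, 77, 72, 73, 73, 75, 75, 71, 74, 76, 25]
158 [47, 48, 74, 73, 75, 72, 73, 72, 73, 72, 81, 28]
162 [48, 47, 72, 77, 75, 73, 75, 74, 74, 75, 77, 3]
166 [48, 44, 77, 76, 76, 73, 72, 74, 75, 74, 78, 3]
170 [52, 50, 47, 52, 49, 46, 46, 48, 49, 48, 47, 49]
[203.79859125 253.74927441] [253.29608348 252.69511671] [231.89711958 232.00491927]
```

View pics/s16c.png

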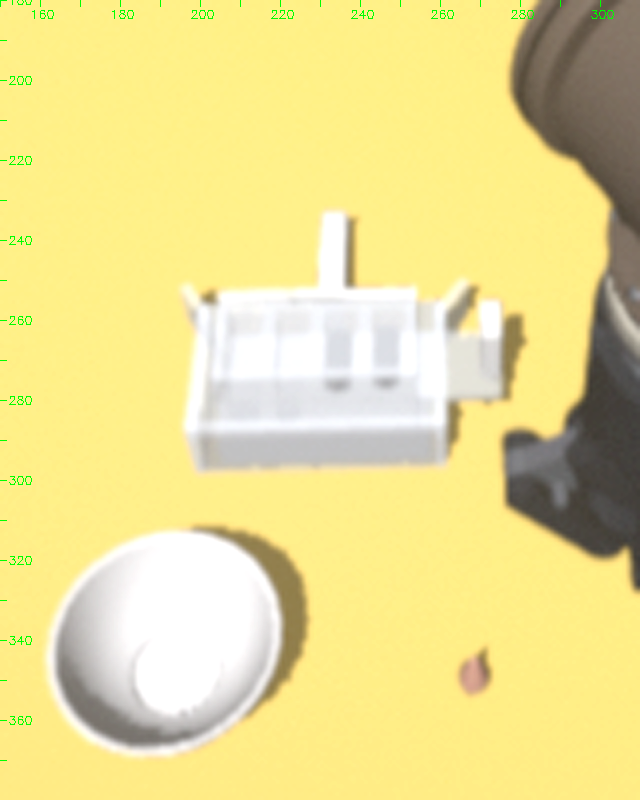

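View pics/t16c.png

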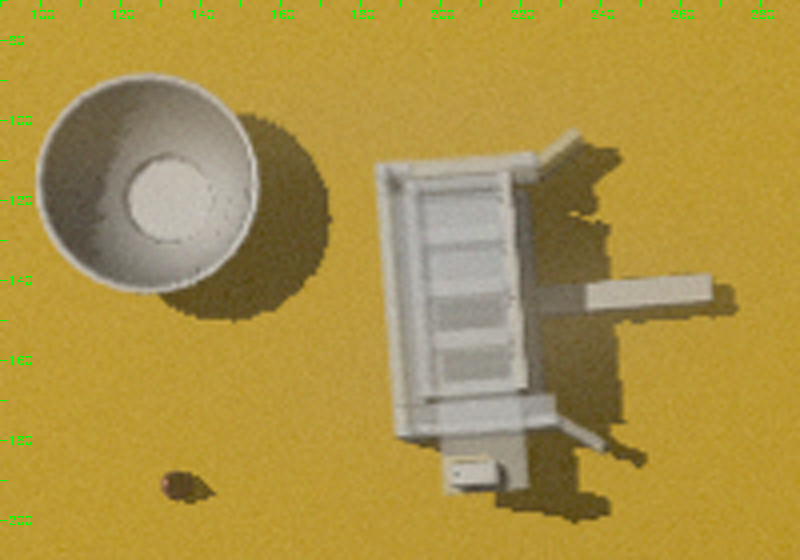

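```bash
python3 -c "
from h import *
print(ctrl.sign_off())"
```

```text
the job is handed in; nothing more can be done
None
```

The job is done and handed in after about 18 s of the 72 s, with nothing left to mend. The hand-in itself gave no verdict.

**What I did:**
- I gripped the small tray by its lip and drew it out from the riser.
- I then re-gripped it by the tail and slid it bowl first against the bay stop, where the push force rose to about 16 N with no further movement.
- I pushed the gate to its stop to find zero, opened it to about 56 mm so sleeves 1 and 2 dropped, and shut it again to the same stop.
- I tipped the lid over from behind and moved the arm clear.

**What the last checks showed:**

| Check | Result |
|---|---|
| Tray | Tail end within about 1 px (around 2 mm) of its home position in the side view; unmoved since insertion |
| Sleeves 1 and 2 | Lay flat in the tray (tops at about 19 mm), checked through the open lanes before the gate and lid were shut |
| Sleeves 3 and 4 | Tops at about 55 mm with the gate open, and seen in their lanes through the closed lid |
| Gate | Back at its stop, within about 0.5 mm by the gripper's position |
| Lid | Flat, at about 74 mm height across its whole area |
| Bowl and cone tip | Same pixel positions as in the first picture |
| Pencil barrel | Same pixel position while the arm worked nearby; outside the last crop, so not looked at again at the very end |

**What disagreed:**
- The fingertips turned out to reach about 28 mm ahead of the TCP when nearly shut, not the 17 mm I first assumed. On the first grasp they lightly touched the tray floor (about 6 N), and I raised the later grasps to suit.
- The first organiser fit was a few millimetres off and was refitted.

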